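# Trip test and dip of the cheese press power unit

### The arm

A 7-joint arm with a two-finger parallel gripper is mounted at the origin on the work surface. World frame = base frame: x ahead of the robot, y to its left, z up, the work surface at z = 0. Lengths are in m, angles in degrees, forces in N, time in s.
With the tool pointing down it reaches from about 0.425 to 0.875 m from the base axis. Payload 4.7 kg.
Tool frame: the origin (TCP) lies at the very end of the fingers, on their centre line; the grasp point (between the pads) lies 19 mm behind it; z points along the fingers, y is the direction in which the jaws open and shut (so a half turn about z gives the same grasp; the last joint's range is limited). The gripper opens to 87 mm and grips with 3 to 60 N. Pads are 19 mm wide; open, the fingers measure 117 mm over their backs; the gripper's body (75 mm by 190 mm) begins 51 mm behind the grasp point.
Start: joints at [-72.76, 18.392, -4.016, 83.108, 1.295, 78.541, -3.26], TCP at [0.184, 0.623, 0.194] pointing down, gripper open.
Joint ranges: [-163.93, 163.93], [-17.29, 119.83], [-79.2, 71.16], [3.27, 140.29], [-89.18, 269.18], [5.43, 117.66], [-154.24, 154.24]. Speed limits (degrees/s): [147.25, 147.25, 180, 180, 180, 180, 180].

### API

Orientations are given as [roll, pitch, yaw] about the fixed x, y, z axes, in that order (R = Rz(yaw) Ry(pitch) Rx(roll)).
In Python, from cell import sensors, imaging, ticket gives the robot as it stands.
- The arm moves only by the tool carry_out, never from a script. Its argument "plan" is a list of rows, each an object of numbers: "fingers": the closure, from -1 (fully open) to 1 (shut); "dx", "dy", "dz": the shift along the tool's x, y, z normalised to -1 to 1, where 1 is 0.03 m; "rx", "ry", "rz": the turn, a rotation vector about the tool's x, y, z normalised to -1 to 1, where 1 is 10 degrees. A call has 1 to 12 rows; each row shifts and turns the commanded pose from where the row before left it, along the tool's axes as they then stand; what a row does not reach is not made up. A row lasts 1/8 s, in which the tool goes at most 62.5 mm and 10.7 degrees, less where a joint would pass 70% of its speed; a pose out of reach is approached as far as the arm can. A call with a number of a shift or a turn outside -1 to 1 is refused whole. A call with a gripper value outside its range is refused whole. The fingers move at their own pace and stop on an object; "force" is the grip in N (left out, the last holds). Time passes only in rows, so rows that do not move let the fingers close. It gives the time, the measured TCP pose, the force and the opening at its end, in the units of the state.
- sensors.get_obs(): the state, without advancing time (a new reading comes with each control period).
- imaging.read_camera(name): name is "scene" or "side" or "wrist"; returns a dict with "color" (384x512x3 uint8, red, green, blue), "mtx" (3x3 intrinsics, pixels), "extrinsics" (4x4, takes a point from world to camera coordinates); the wrist camera has in their place "tool_from_camera" (4x4, takes a point from camera to tool coordinates, whose origin is the TCP and whose axes are the flange's). Camera axes: x right, y down, z forward; pixel columns grow to the right and rows downward; lengths in m; the calibration is good to about 2 mm. A picture is of the moment at which its call begins: read the wrist's pose just before it. There is no depth.
- ticket.sign_off(): hands the job in, once; it reports no verdict.
The state is a dict: "time_s": time; "qpos": joint angles; "joint_velocities": joint speeds; "effort": joint torques, N m; "tool_pos": TCP position; "tool_rot": TCP orientation; "force": force on the tool from outside, world axes, zero at the start; "wrist_torque": the same for the moment, N m; "grip_width": finger opening in m.
Only numpy, scipy, OpenCV 4.12 (cv2) and the standard library are available. Lean on these libraries where they do the work, as an engineer would, in place of code of your own. Each camera call takes 0.05 s, during which the arm holds its last target.

### The job

Do the start-of-shift check of the cheese press's power unit: press the test button so that the lever drops, then lift the lever back up until it stays up by itself. Then take the gauge rod from its stand, put it gently down the guide tube until its collar sits on the tube's mouth, and draw it right out again. Finish while still holding the rod: keep it still and level, with its tip over the white plate about a hand's height above it, clear of plate, stand and unit; leave the tumbler, brush and knife where they are.

Things in the scene. Friction and masses are not known exactly. Their poses are not given: they have to be found in the camera images.
- unit: the power unit, a fixed grey box 180 (x) x 220 (y) x 100 mm high; origin at the centre of its underside on the work surface, its front (-x) with the lever roughly faces the robot. On its top (z = 100): the short steel guide tube towards +y and an aluminium trip box (110 x 70 mm, top at z = 135 mm) towards -y that carries button and lever; a round filler cap (44 mm wide, 12 mm high) at (50, 70) mm
- tube_mouth (a point): centre of the mouth of the vertical guide tube, 130 mm above the work surface and at (-30, 55) mm in the unit's frame. The tube stands 30 mm proud of the unit, is 24 mm wide outside and flares to 32 mm at the mouth; its bore is 16 mm, widening to 24 mm at the mouth, and runs at least 120 mm deep from the mouth
- test_button_top (a point): centre of the top face of the round test button (24 mm wide, in a black ring 40 mm wide) on the rear of the trip box, 157 mm above the work surface and at (45, -55) mm in the unit's frame; it is pushed straight down
- test_button (a joint): travel of the button, 0 = out, 0.006 m = fully pressed; springy, about 5 N when fully down; it comes out again by itself. Beyond about 3 mm it knocks the lever over its dead point and the lever falls within a second
- trip_lever (a joint): angle of the lever: 0 = up against its rear stop (it leans 0.2 rad back past upright, to the unit's +x, and stays there by its weight), 1.65 rad = dropped forward (to the unit's -x, towards the robot), sticking out nearly level. The lever turns easily and falls back if it is let go before it is past upright (below 0.2 rad)
- lever_knob (a point): centre of the knob at the lever's end: a black cylinder 18 mm thick and 30 mm long lying along the unit's y, on an 8 mm bar, 60 mm from the pivot; can be pinched from above across its ends (30 mm) and turns between the fingers as the lever swings
- lever_pivot (a point): the lever's pivot, 145 mm above the work surface and at (-46, -55) mm in the unit's frame; the axis is the unit's y
- stand: fixed steel stand of the gauge rod, origin at the centre under its hole: a plate 70 x 60 x 8 mm with its top at z = 97 mm and a 16 mm hole, on an upright sheet at its +x edge over a low foot
- gauge_rod: gauge rod, about 120 g, hanging upright in the stand by its collar; origin at the centre of its disc handle, z along the rod from tip to handle, y the disc's axis. From the top: flat black disc 36 mm wide, 12 mm thick; 10 mm neck; steel collar 30 mm wide, 10 mm high (35 to 45 mm below the origin); round 10 mm rod, tip 125 mm below the origin
- rod_grip (a point): centre of the disc handle, 142 mm above the work surface while in the stand; gripped across its 12 mm thickness (along the rod's y), the fingers coming from any direction in the disc's plane, from above or slanting
- rod_collar (a point): centre of the underside of the collar, 45 mm from the disc's centre; it meets the tube's mouth when the rod is fully in, 80 mm deep
- rod_tip (a point): tip of the gauge rod, 125 mm from the disc's centre
- plate: round white ceramic plate, 150 mm wide, 12 mm high, fixed on the bench; origin at the centre of its underside
- tumbler_mid (a point): bystander: pink plastic tumbler, 68 mm wide, 110 mm high; its centre, half-way up
- brush_mid (a point): bystander: white scrubbing brush, 60 x 150 x 52 mm (long along its y); its centre
- knife: bystander: long flat palette knife with dark wooden handle, 240 mm long, lying on the bench

How it is judged:
By the outcome, as a careful person would: the job done as asked, in the order asked, and still so for the second after the job is handed in, while the arm keeps its last pose, push and grip.
It also fails if it takes over 72 s, if anything falls off the work surface, if the arm or the gripper's body presses on something with over 40 N, if the wrist force passes 120 N, or if a joint passes its speed limit or range.

## Working session

There is one attempt and no reset: what is moved stays moved. The work goes in short steps, Python scripts to look and compute and a tool call to move; the robot and the scene stay as the last step left them, time stands still between calls to the robot, and variables do not carry over. Pictures are saved under pics/ and viewed, and the job is handed in when it is done.

Besides the shell and the picture viewer there is one more tool, called after "Request:" as a command line: name --argument value ..., lists and objects as JSON in quotes. carry_out: Moves the arm, as the interface text tells. Scaled input: -1 to 1 covers 0.03 m each way for a shift and 10 degrees each way for a turn. Its arguments: {"type":"object","properties":{"plan":{"type":"array"},"force":{"type":"number"}},"required":["plan"]}

```bash
ls; mkdir -p pics; cat > h.py <<'E'
import sys; sys.path.insert(0,'.')
import numpy as np, cv2
from cell import sensors, imaging, ticket
from scipy.spatial.transform import Rotation as R
E
python3 - <<'E'
from h import *
print(sensors.get_obs())
import pickle
for n in ["scene","side","wrist"]:
    d=imaging.read_camera(n); cv2.imwrite(f'pics/{n}0.png',d['color'][:,:,::-1]); pickle.dump(d,open(f'{n}0.pkl','wb'))
    print(n,{k:np.round(v,4).tolist() for k,v in d.items() if k!='color'})
E
```

```text
pics
{'time_s': 0.0, 'qpos': array([-72.75902084,  18.4373705 ,  -4.01756218,  83.17386891,
         1.2920182 ,  78.54074509,  -3.26042182]), 'joint_velocities': array([-0.03773029, -0.10234866,  0.09137781, -0.02710158,  0.03793672,
        0.03314259, -0.02128371]), 'effort': array([ 2.12159898e-04, -4.91293752e+01, -4.03812155e-01, -3.12521875e+01,
       -6.38491334e-02,  4.38717962e-02,  1.94407862e-04]), 'tool_pos': array([0.18372323, 0.62286971, 0.19309002]), 'tool_rot': array([-1.79893100e+02,  2.17279951e-03,  1.63569660e+02]), 'force': array([ 0.14819061, -0.49565774, -0.23633491]), 'wrist_torque': array([-0.00015163, -0.04004292, -0.02646298]), 'grip_width': 0.0872996422673568}
scene {'mtx': [[496.3308, 0.0, 257.3741], [0.0, 496.3308, 199.0795], [0.0, 0.0, 1.0]], 'extrinsics': [[0.5596, 0.8285, 0.0213, -0.3116], [0.5329, -0.3401, -0.7748, -0.2379], [-0.6347, 0.445, -0.6318, 1.9986], [0.0, 0.0, 0.0, 1.0]]}
side {'mtx': [[350.2596, 0.0, 258.0705], [0.0, 350.2596, 193.3406], [0.0, 0.0, 1.0]], 'extrinsics': [[0.9914, -0.1301, -0.0157, -0.6154], [-0.103, -0.6991, -0.7075, 0.1299], [0.081, 0.7031, -0.7065, 1.0826], [0.0, 0.0, 0.0, 1.0]]}
wrist {'mtx': [[317.3014, 0.0, 260.589], [0.0, 317.3014, 190.7462], [0.0, 0.0, 1.0]], 'tool_from_camera': [[-0.0005, -0.9633, -0.2684, 0.0732], [1.0, -0.0003, -0.0008, -0.0002], [0.0006, -0.2684, 0.9633, -0.1903], [0.0, 0.0, 0.0, 1.0]]}
```

View pics/scene0.png

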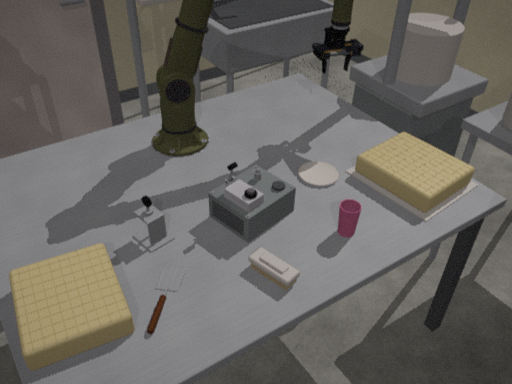

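View pics/side0.png

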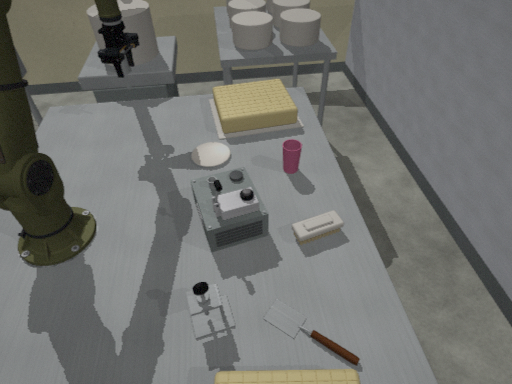

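View pics/wrist0.png

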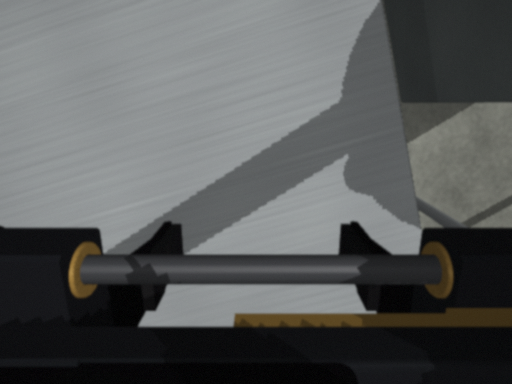

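```bash
python3 - <<'E'
from h import *
a=cv2.imread('pics/scene0.png'); cv2.imwrite('pics/sc_c.png',cv2.resize(a[150:240,200:350],None,fx=5,fy=5,interpolation=cv2.INTER_CUBIC))
cv2.imwrite('pics/sc_st.png',cv2.resize(a[185:255,120:190],None,fx=8,fy=8,interpolation=cv2.INTER_CUBIC))
a=cv2.imread('pics/side0.png'); cv2.imwrite('pics/sd_c.png',cv2.resize(a[130:250,170:320],None,fx=5,fy=5,interpolation=cv2.INTER_CUBIC))
cv2.imwrite('pics/sd_st.png',cv2.resize(a[270:345,175:250],None,fx=8,fy=8,interpolation=cv2.INTER_CUBIC))
E
```

```text
(no output)
```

View pics/sc_c.png

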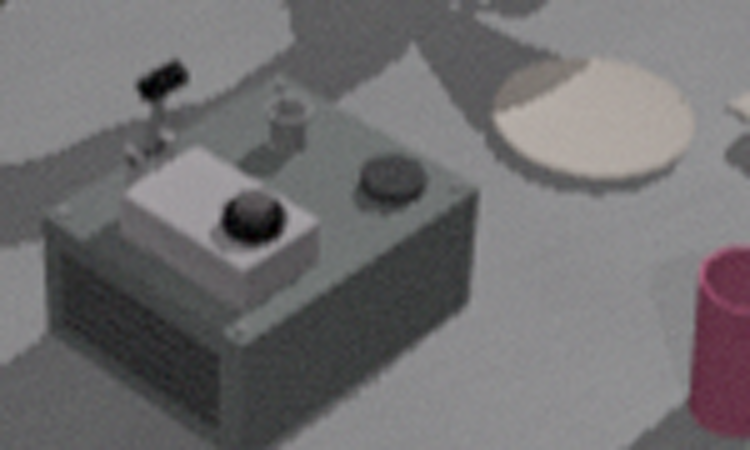

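View pics/sc_st.png

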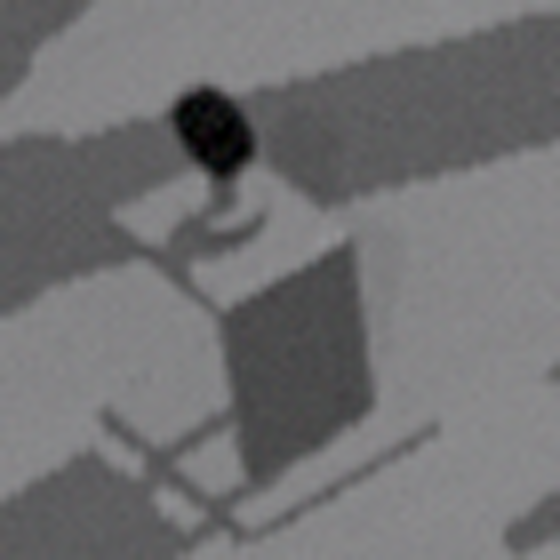

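View pics/sd_c.png

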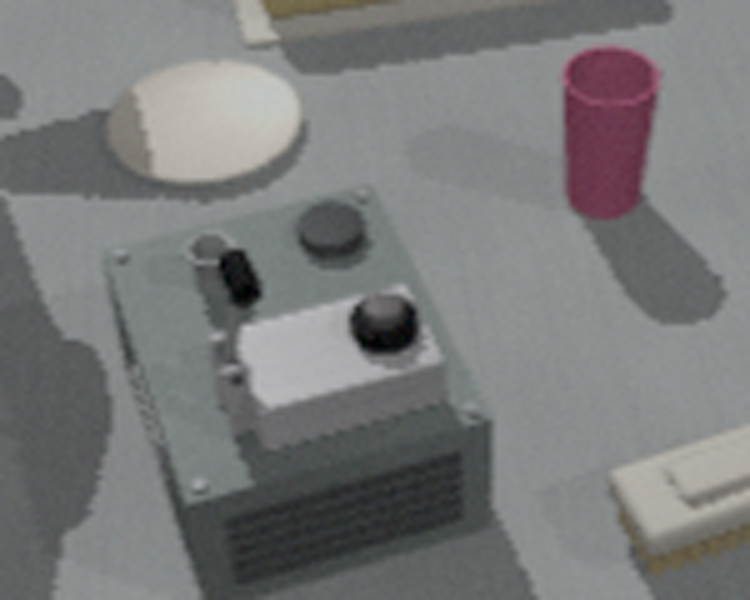

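View pics/sd_st.png

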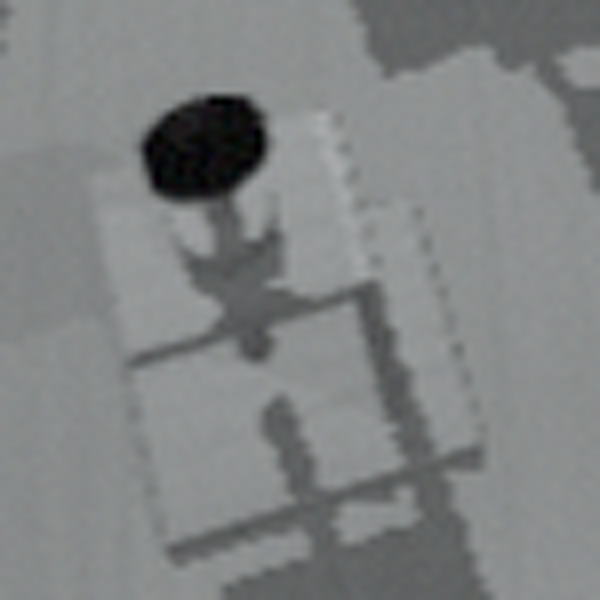

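```bash
cat >> h.py <<'E'
def ray(d,uv):
    M=np.array(d['extrinsics']) if 'extrinsics' in d else d['E']
    c=-M[:3,:3].T@M[:3,3]; K=d['mtx']
    v=M[:3,:3].T@np.linalg.solve(K,np.array([uv[0],uv[1],1.])); return c,v/np.linalg.norm(v)
def plane(d,uv,z):
    c,v=ray(d,uv); return c+v*(z-c[2])/v[2]
def tri(obs):
    A=np.zeros((3,3));b=np.zeros(3);P=[]
    for d,uv in obs:
        c,v=ray(d,uv);Q=np.eye(3)-np.outer(v,v);A+=Q;b+=Q@c;P.append((Q,c))
    p=np.linalg.solve(A,b); return p,[round(float(np.linalg.norm(Q@(p-c)))*1000,1) for Q,c in P]
E
python3 - <<'E'
from h import *
import pickle
S=pickle.load(open('scene0.pkl','rb'));D=pickle.load(open('side0.pkl','rb'))
cv=lambda c,s,o:[(c[0]+.5)/s-.5+o[0],(c[1]+.5)/s-.5+o[1]]
sc=lambda *c:cv(c,5,(200,150)); ss=lambda *c:cv(c,8,(120,185)); dc=lambda *c:cv(c,5,(170,130)); ds=lambda *c:cv(c,8,(175,270))
p=lambda n,x:print(n,np.round(x,4))
for n,a,b,z in [('cap',sc(393,172),dc(332,226),.112),('mouth',sc(289,104),dc(208,248),.130),('button',sc(258,210),dc(384,315),.157),('knob',sc(163,80),dc(240,277),.2038),('plate',sc(595,118),dc(205,120),.012),('tumtop',sc(745,265),dc(612,75),.11),('disc',ss(214,132),ds(204,148),.142)]:
    t,e=tri([(S,a),(D,b)]); print(n,np.round(t,4),e,np.round(plane(S,a,z),4),np.round(plane(D,b,z),4))
print('unit top scene',[np.round(plane(S,sc(*c),.1)[:2],3).tolist() for c in [(45,212),(240,345),(477,190),(285,75)]])
print('unit top side',[np.round(plane(D,dc(*c),.1)[:2],3).tolist() for c in [(107,258),(370,188),(490,420),(190,497)]])
print('stand top scene',[np.round(plane(S,ss(*c),.097)[:2],3).tolist() for c in [(112,212),(225,312),(350,235)]])
print('stand top side',[np.round(plane(D,ds(*c),.097)[:2],3).tolist() for c in [(95,175),(130,362),(372,285),(325,112)]])
E
```

```text
cap [0.5622 0.075  0.1099] [0.2, 0.2] [0.5645 0.0731 0.112 ] [0.5621 0.0729 0.112 ]
mouth [0.4853 0.0452 0.1286] [0.2, 0.2] [0.487  0.0439 0.13  ] [0.4853 0.044  0.13  ]
button [ 0.5839 -0.0443  0.1444] [0.7, 0.7] [ 0.5978 -0.0542  0.157 ] [ 0.5829 -0.056   0.157 ]
knob [ 0.5068 -0.064   0.2031] [1.0, 1.0] [ 0.5087 -0.0656  0.2038] [ 0.5066 -0.0633  0.2038]
plate [0.48   0.3259 0.0054] [1.6, 1.6] [0.4881 0.3175 0.012 ] [0.48   0.3201 0.012 ]
tumtop [0.7647 0.1942 0.118 ] [1.5, 1.5] [0.7568 0.2036 0.11  ] [0.7671 0.2021 0.11  ]
disc [ 0.4483 -0.3288  0.1394] [1.5, 1.5] [ 0.4525 -0.3313  0.142 ] [ 0.4483 -0.3286  0.142 ]
unit top scene [[0.467, -0.129], [0.641, -0.095], [0.597, 0.118], [0.423, 0.084]]
unit top side [[0.42, 0.077], [0.59, 0.12], [0.638, -0.092], [0.466, -0.124]]
stand top scene [[0.423, -0.365], [0.498, -0.353], [0.483, -0.296]]
stand top side [[0.41, -0.306], [0.421, -0.367], [0.49, -0.353], [0.479, -0.295]]
```

Request:
carry_out --plan '[{"fingers":1,"dx":-0.4,"dy":-0.37,"dz":-0.4},{"fingers":1,"dx":-0.8,"dy":-0.74,"dz":-0.4},{"fingers":1,"dx":-0.8,"dy":-0.74,"dz":-0.4},{"fingers":1,"dx":-0.8,"dy":-0.74,"dz":-0.4},{"fingers":1,"dx":-0.8,"dy":-0.74,"dz":-0.4},{"fingers":1,"dx":-0.8,"dy":-0.74,"dz":-0.4},{"fingers":1,"dx":-0.8,"dy":-0.74},{"fingers":1,"dx":-0.8,"dy":-0.74},{"fingers":1,"dx":-0.8,"dy":-0.74},{"fingers":1,"dx":-0.8,"dy":-0.74},{"fingers":1,"dx":-0.8,"dy":-0.74},{"fingers":1,"dx":-0.8,"dy":-0.74}]' --force 30

```text
validation failed for argument at $.pl...
```

Request:
carry_out --plan '[{"dx":-0.8,"dy":-0.74},{"dx":-0.8,"dy":-0.74},{"dx":-0.8,"dy":-0.74},{"dx":-0.8,"dy":-0.74},{"dx":-0.8,"dy":-0.74},{"dx":-0.8,"dy":-0.74},{"dx":-0.8,"dy":-0.74},{"dx":-0.8,"dy":-0.74},{"dx":-0.8,"dy":-0.74},{"dx":-0.8,"dy":-0.74},{"dx":-0.4,"dy":-0.37},{"dx":0}]'

```text
validation failed for argument at $.pl...
```

Request:
carry_out --plan '[{"rz":0.5},{"rz":1},{"rz":1},{"rz":1},{"rz":1},{"rz":1},{"rz":1},{"rz":1},{"rz":1},{"rz":1},{"rz":1},{"rz":1}]'

```text
validation failed for argument at $.pl...
```

Request:
carry_out --plan '[{"rz":1},{"rz":1},{"rz":1},{"rz":0.5},{"rz":0.1},{"rz":0}]'

```text
validation failed for argument at $.pl...
```

```bash
cat >> h.py <<'E'
import pickle
def wristcam(save=None):
    o=sensors.get_obs(); d=imaging.read_camera('wrist')
    T=np.eye(4);T[:3,:3]=R.from_euler('xyz',o['tool_rot'],degrees=True).as_matrix();T[:3,3]=o['tool_pos']
    d['E']=np.linalg.inv(T@np.array(d['tool_from_camera']))
    if save: cv2.imwrite(f'pics/{save}.png',d['color'][:,:,::-1]); pickle.dump((o,d),open(save+'.pkl','wb'))
    return o,d
def fixcam(n,save):
    d=imaging.read_camera(n); cv2.imwrite(f'pics/{save}.png',d['color'][:,:,::-1]); pickle.dump(d,open(save+'.pkl','wb')); return d
def st():
    o=sensors.get_obs(); print({k:np.round(o[k],4).tolist() for k in ['time_s','qpos','tool_pos','tool_rot','force','grip_width']}); return o
E
python3 - <<'E'
from h import *
st(); wristcam('w1')
E
```

```text
{'time_s': 0.15, 'qpos': [-72.7595, 18.4303, -4.0171, 83.1574, 1.2972, 78.5417, -3.2603], 'tool_pos': [0.1838, 0.623, 0.1933], 'tool_rot': [-179.9159, 0.0067, 163.5705], 'force': [-0.0362, -0.5446, 0.1193], 'grip_width': 0.0869}
```

View pics/w1.png

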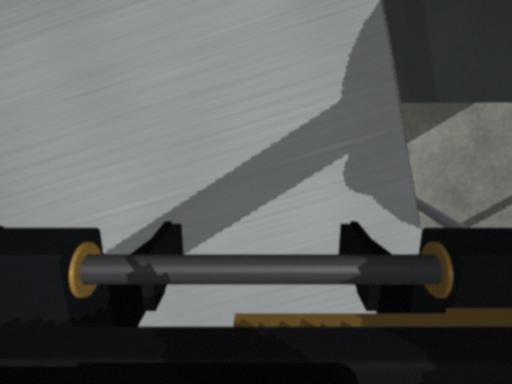

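The moves were refused (nothing moved). I'll try a row with every key present.

Request:
carry_out --plan '[{"fingers":1,"dx":-0.4,"dy":-0.37,"dz":-0.4,"rx":0,"ry":0,"rz":0}]' --force 30

```text
time_s: 0.32
tool_pos: [0.191, 0.6087, 0.2049]
tool_rot: [-179.8, -0.0, 163.7]
force: [0.3, 0.1, 0.2]
grip_width: 0.083
```

Request:
carry_out --plan '[{"fingers":1,"dx":-0.8,"dy":-0.74,"dz":-0.4,"rx":0,"ry":0,"rz":0},{"fingers":1,"dx":-0.8,"dy":-0.74,"dz":-0.4,"rx":0,"ry":0,"rz":0},{"fingers":1,"dx":-0.8,"dy":-0.74,"dz":-0.4,"rx":0,"ry":0,"rz":0},{"fingers":1,"dx":-0.8,"dy":-0.74,"dz":-0.4,"rx":0,"ry":0,"rz":0},{"fingers":1,"dx":-0.8,"dy":-0.74,"dz":-0.4,"rx":0,"ry":0,"rz":0},{"fingers":1,"dx":-0.8,"dy":-0.74,"dz":0,"rx":0,"ry":0,"rz":0},{"fingers":1,"dx":-0.8,"dy":-0.74,"dz":0,"rx":0,"ry":0,"rz":0},{"fingers":1,"dx":-0.8,"dy":-0.74,"dz":0,"rx":0,"ry":0,"rz":0},{"fingers":1,"dx":-0.8,"dy":-0.74,"dz":0,"rx":0,"ry":0,"rz":0},{"fingers":1,"dx":-0.8,"dy":-0.74,"dz":0,"rx":0,"ry":0,"rz":0},{"fingers":1,"dx":-0.8,"dy":-0.74,"dz":0,"rx":0,"ry":0,"rz":0},{"fingers":1,"dx":-0.8,"dy":-0.74,"dz":0,"rx":0,"ry":0,"rz":0}]'

```text
time_s: 1.82
tool_pos: [0.3938, 0.2703, 0.2672]
tool_rot: [179.9, 0.0, 163.5]
force: [0.2, -0.1, -0.7]
grip_width: 0.0004
```

Request:
carry_out --plan '[{"fingers":1,"dx":-0.8,"dy":-0.74,"dz":0,"rx":0,"ry":0,"rz":0},{"fingers":1,"dx":-0.8,"dy":-0.74,"dz":0,"rx":0,"ry":0,"rz":0},{"fingers":1,"dx":-0.8,"dy":-0.74,"dz":0,"rx":0,"ry":0,"rz":0},{"fingers":1,"dx":-0.8,"dy":-0.74,"dz":0,"rx":0,"ry":0,"rz":0},{"fingers":1,"dx":-0.8,"dy":-0.74,"dz":0,"rx":0,"ry":0,"rz":0},{"fingers":1,"dx":-0.8,"dy":-0.74,"dz":0,"rx":0,"ry":0,"rz":0},{"fingers":1,"dx":-0.8,"dy":-0.74,"dz":0,"rx":0,"ry":0,"rz":0},{"fingers":1,"dx":-0.8,"dy":-0.74,"dz":0,"rx":0,"ry":0,"rz":0},{"fingers":1,"dx":-0.8,"dy":-0.74,"dz":0,"rx":0,"ry":0,"rz":0},{"fingers":1,"dx":-0.8,"dy":-0.74,"dz":0,"rx":0,"ry":0,"rz":0},{"fingers":1,"dx":-0.8,"dy":-0.74,"dz":0,"rx":0,"ry":0,"rz":0},{"fingers":1,"dx":-0.4,"dy":-0.37,"dz":0,"rx":0,"ry":0,"rz":0}]'

```text
time_s: 3.32
tool_pos: [0.5856, -0.0534, 0.267]
tool_rot: [180.0, 0.0, 163.4]
force: [-0.1, 0.4, 0.8]
grip_width: 0.0006
```

Request:
carry_out --plan '[{"fingers":1,"dx":0,"dy":0,"dz":0,"rx":0,"ry":0,"rz":1},{"fingers":1,"dx":0,"dy":0,"dz":0,"rx":0,"ry":0,"rz":1},{"fingers":1,"dx":0,"dy":0,"dz":0,"rx":0,"ry":0,"rz":1},{"fingers":1,"dx":0,"dy":0,"dz":0,"rx":0,"ry":0,"rz":1},{"fingers":1,"dx":0,"dy":0,"dz":0,"rx":0,"ry":0,"rz":1},{"fingers":1,"dx":0,"dy":0,"dz":0,"rx":0,"ry":0,"rz":1},{"fingers":1,"dx":0,"dy":0,"dz":0,"rx":0,"ry":0,"rz":1},{"fingers":1,"dx":0,"dy":0,"dz":0,"rx":0,"ry":0,"rz":1},{"fingers":1,"dx":0,"dy":0,"dz":0,"rx":0,"ry":0,"rz":1},{"fingers":1,"dx":0,"dy":0,"dz":0,"rx":0,"ry":0,"rz":1},{"fingers":1,"dx":0,"dy":0,"dz":0,"rx":0,"ry":0,"rz":1},{"fingers":1,"dx":0,"dy":0,"dz":0,"rx":0,"ry":0,"rz":1}]'

```text
time_s: 4.82
tool_pos: [0.5852, -0.05, 0.2666]
tool_rot: [-179.9, -0.1, 43.3]
force: [0.2, 0.4, 0.1]
grip_width: 0.0005
```

Request:
carry_out --plan '[{"fingers":1,"dx":0,"dy":0,"dz":0,"rx":0,"ry":0,"rz":1},{"fingers":1,"dx":0,"dy":0,"dz":0,"rx":0,"ry":0,"rz":1},{"fingers":1,"dx":0,"dy":0,"dz":0,"rx":0,"ry":0,"rz":1},{"fingers":1,"dx":0,"dy":0,"dz":0,"rx":0,"ry":0,"rz":0.15},{"fingers":1,"dx":0,"dy":0,"dz":0,"rx":0,"ry":0,"rz":0}]'

```text
time_s: 5.45
tool_pos: [0.5855, -0.0502, 0.2664]
tool_rot: [-180.0, -0.0, 12.2]
force: [0.4, -0.4, 0.1]
grip_width: 0.0004
```

```bash
python3 - <<'E'
from h import *
st(); wristcam('w1')
E
```

```text
{'time_s': 5.45, 'qpos': [-42.5586, 12.5668, 53.3157, 87.466, -10.1347, 85.0283, -66.7955], 'tool_pos': [0.5855, -0.0502, 0.2664], 'tool_rot': [-179.9555, -0.0168, 12.2275], 'force': [0.4481, -0.4058, 0.078], 'grip_width': 0.0004}
```

View pics/w1.png

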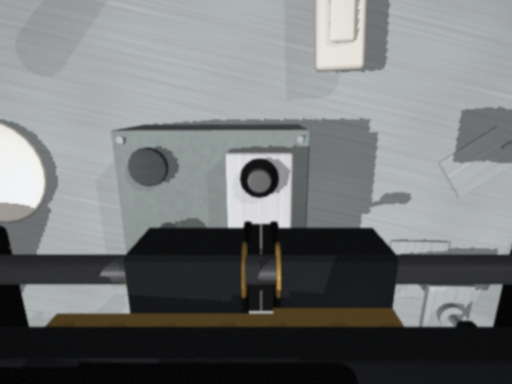

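```bash
python3 - <<'E'
from h import *
o,d=pickle.load(open('w1.pkl','rb'))
for n,uv,z in [('button',(261.5,179),.157),('cap',(148,165),.112),('cornerL',(114,131),.1),('cornerR',(308,131),.1),('plateR',(46,172),.012),('boxTL',(227,154),.135),('boxTR',(292,154),.135)]:
    print(n,np.round(plane(d,uv,z),4))
a=d['color'][:,:,::-1]; cv2.imwrite('pics/w1c.png',cv2.resize(a[110:250,90:340],None,fx=3,fy=3,interpolation=cv2.INTER_CUBIC))
E
```

```text
button [ 0.5875 -0.051   0.157 ]
cap [0.5662 0.0722 0.112 ]
cornerL [0.5932 0.1174 0.1   ]
cornerR [ 0.6387 -0.0928  0.1   ]
plateR [0.499  0.2448 0.012 ]
boxTL [ 0.6006 -0.0123  0.135 ]
boxTR [ 0.6146 -0.077   0.135 ]
```

View pics/w1c.png

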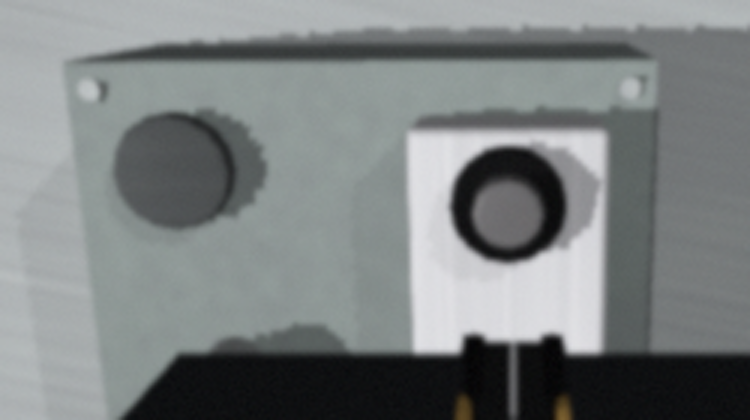

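Request:
carry_out --plan '[{"fingers":1,"dx":0,"dy":0,"dz":0.5,"rx":0,"ry":0,"rz":0},{"fingers":1,"dx":0,"dy":0,"dz":1,"rx":0,"ry":0,"rz":0},{"fingers":1,"dx":0,"dy":0,"dz":1,"rx":0,"ry":0,"rz":0},{"fingers":1,"dx":0,"dy":0,"dz":0.7,"rx":0,"ry":0,"rz":0},{"fingers":1,"dx":0,"dy":0,"dz":0.3,"rx":0,"ry":0,"rz":0},{"fingers":1,"dx":0,"dy":0,"dz":0,"rx":0,"ry":0,"rz":0}]'

```text
time_s: 6.25
tool_pos: [0.5852, -0.0505, 0.1605]
tool_rot: [-180.0, 0.1, 12.1]
force: [0.1, 0.3, 0.4]
grip_width: 0.0006
```

Request:
carry_out --plan '[{"fingers":1,"dx":0,"dy":0,"dz":0.1,"rx":0,"ry":0,"rz":0},{"fingers":1,"dx":0,"dy":0,"dz":0.1,"rx":0,"ry":0,"rz":0},{"fingers":1,"dx":0,"dy":0,"dz":0.1,"rx":0,"ry":0,"rz":0},{"fingers":1,"dx":0,"dy":0,"dz":0,"rx":0,"ry":0,"rz":0}]'

```text
time_s: 6.75
tool_pos: [0.5856, -0.0505, 0.152]
tool_rot: [-180.0, 0.0, 12.1]
force: [0.3, 0.4, 0.1]
grip_width: 0.0004
```

```bash
python3 - <<'E'
from h import *
st(); fixcam('side','s2')
a=cv2.imread('pics/s2.png'); cv2.imwrite('pics/s2c.png',cv2.resize(a[130:250,170:320],None,fx=5,fy=5,interpolation=cv2.INTER_CUBIC))
E
```

```text
{'time_s': 6.75, 'qpos': [-41.0934, 16.6105, 51.9038, 97.1557, -13.6185, 72.8923, -64.2315], 'tool_pos': [0.5856, -0.0505, 0.152], 'tool_rot': [-179.9919, 0.0093, 12.0705], 'force': [0.2729, 0.3557, 0.1449], 'grip_width': 0.0004}
```

View pics/s2c.png

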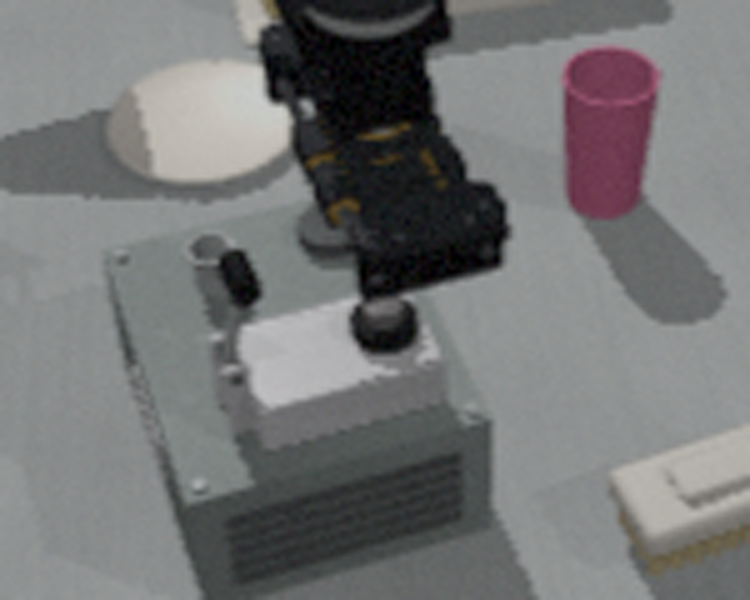

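```bash
cat >> h.py <<'E'
def proj(d,p):
    M=d['extrinsics'] if 'extrinsics' in d else d['E']; c=np.array(M)[:3]@np.append(p,1); q=np.array(d['mtx'])@c; return q[:2]/q[2]
E
python3 - <<'E'
from h import *
d=pickle.load(open('s2.pkl','rb')); o=st()
q=proj(d,o['tool_pos']); print(q,((q-[170,130]))*5)
q=proj(d,o['tool_pos']+[0,0,.07]); print(q,((q-[170,130]))*5)
fixcam('scene','c2'); wristcam('w2')
a=cv2.imread('pics/c2.png'); cv2.imwrite('pics/c2c.png',cv2.resize(a[120:240,200:350],None,fx=5,fy=5,interpolation=cv2.INTER_CUBIC))
E
```

```text
{'time_s': 6.8, 'qpos': [-41.0934, 16.6073, 51.9084, 97.1471, -13.6154, 72.8923, -64.2319], 'tool_pos': [0.5856, -0.0505, 0.1521], 'tool_rot': [-179.9972, -0.0006, 12.0686], 'force': [0.2329, -0.1064, 0.2692], 'grip_width': 0.0002}
[247.21585598 192.36270907] [386.0792799  311.81354536]
[246.23152433 173.80878194] [381.15762166 219.04390969]
```

View pics/c2c.png

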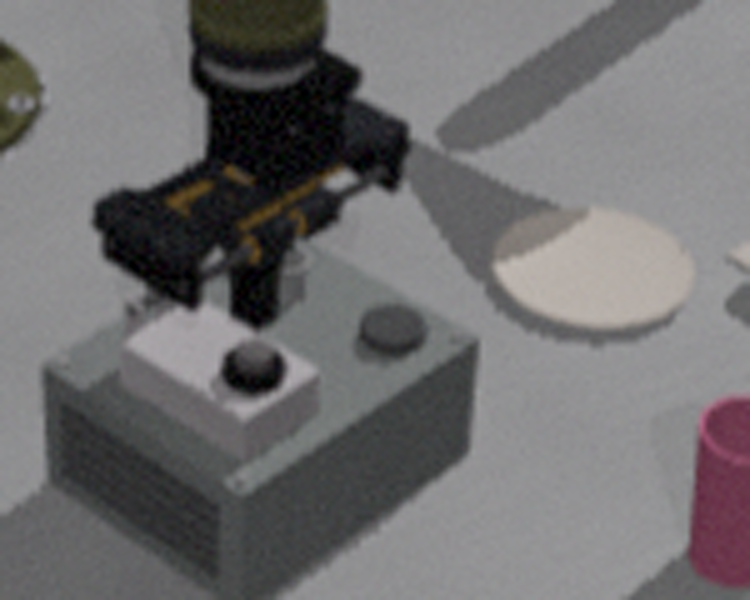

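View pics/w2.png

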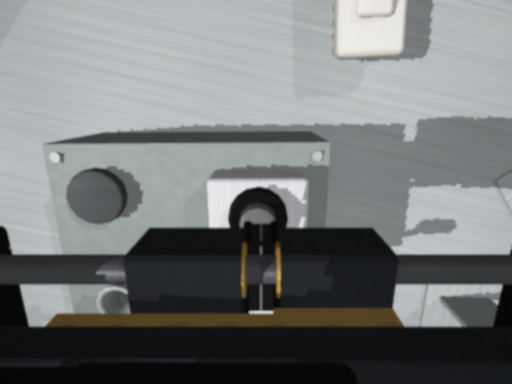

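```bash
python3 - <<'E'
from h import *
d=pickle.load(open('c2.pkl','rb')); o=st()
for dz in (0,.02,.035,.07):
  q=proj(d,o['tool_pos']+[0,0,dz]); print(q,((q-[200,120]))*5)
s=pickle.load(open('s2.pkl','rb'))
# fingertip triangulated
print(tri([(d,[200+255/5,120+320/5]),(s,[170+385/5,130+290/5])]))
o,w=pickle.load(open('w2.pkl','rb')); print(proj(w,o['tool_pos']), plane(w,(258,217),.157))
o,w=pickle.load(open('w1.pkl','rb')); print(proj(w,o['tool_pos']))
E
```

```text
{'time_s': 6.9, 'qpos': [-41.0965, 16.6053, 51.9098, 97.1369, -13.6137, 72.8919, -64.2328], 'tool_pos': [0.5857, -0.0505, 0.1522], 'tool_rot': [179.9981, -0.0114, 12.0722], 'force': [-0.4103, -0.1146, 0.4803], 'grip_width': 0.0006}
[249.99160183 190.3493133 ] [249.95800915 351.74656651]
[250.07057087 185.13284969] [250.35285433 325.66424844]
[250.13067895 181.16228509] [250.65339476 305.81142545]
[250.27395761 171.69771561] [251.36978806 258.48857804]
(array([ 0.58508383, -0.04858022,  0.17177645]), [3.2, 3.2])
[260.19053066 221.33115106] [ 0.59002363 -0.04819479  0.157     ]
[260.19024655 221.32990957]
```

```bash
python3 - <<'E'
from h import *
for f,uvs in (('w1',((114,131),(308,131))),('w2',((46.5,143),(328,141)))):
  o,d=pickle.load(open(f+'.pkl','rb'))
  for z in (.1,.09,.08):
    a,b=[plane(d,u,z) for u in uvs]; print(f,z,np.round(a,3),np.round(b,3),np.linalg.norm(a-b))
d=imaging.read_camera('wrist')['color'][:,:,::-1]
cv2.imwrite('pics/w2c.png',cv2.resize(d[120:320,150:380],None,fx=3.4,fy=3,interpolation=cv2.INTER_CUBIC))
E
```

```text
w1 0.1 [0.593 0.117 0.1  ] [ 0.639 -0.093  0.1  ] 0.21503471860924012
w1 0.09 [0.591 0.122 0.09 ] [ 0.638 -0.094  0.09 ] 0.22106389188274883
w1 0.08 [0.59  0.126 0.08 ] [ 0.638 -0.096  0.08 ] 0.22709306515625755
w2 0.1 [0.594 0.118 0.1  ] [ 0.641 -0.092  0.1  ] 0.2141391700784668
w2 0.09 [0.592 0.124 0.09 ] [ 0.64  -0.094  0.09 ] 0.22296917390724358
w2 0.08 [0.589 0.13  0.08 ] [ 0.639 -0.096  0.08 ] 0.2317991777360203
```

View pics/w2c.png

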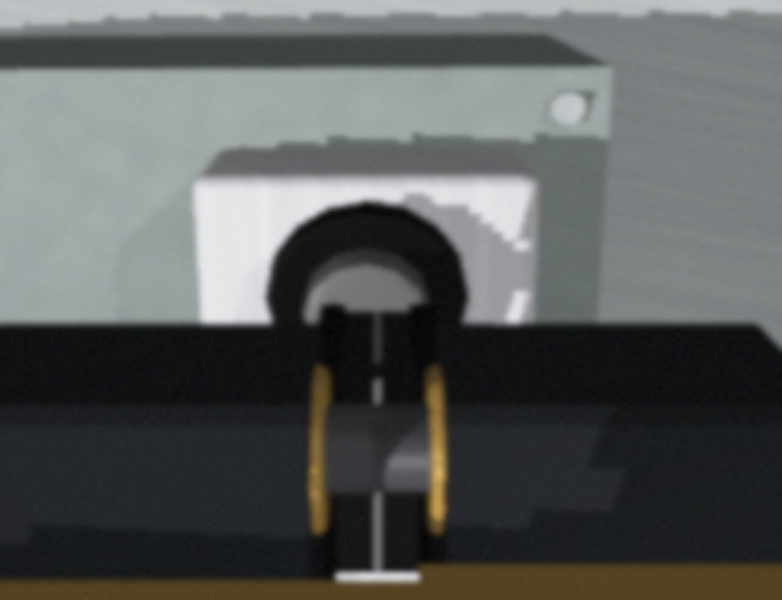

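Request:
carry_out --plan '[{"fingers":1,"dx":-0.1,"dy":0,"dz":0.1,"rx":0,"ry":0,"rz":0},{"fingers":1,"dx":0,"dy":0,"dz":0.1,"rx":0,"ry":0,"rz":0},{"fingers":1,"dx":0,"dy":0,"dz":0,"rx":0,"ry":0,"rz":0}]'

```text
time_s: 7.32
tool_pos: [0.5824, -0.0511, 0.1458]
tool_rot: [-180.0, 0.0, 12.1]
force: [0.5, -0.5, -0.7]
grip_width: 0.0003
```

Request:
carry_out --plan '[{"fingers":1,"dx":0,"dy":0,"dz":0.1,"rx":0,"ry":0,"rz":0},{"fingers":1,"dx":0,"dy":0,"dz":0.1,"rx":0,"ry":0,"rz":0},{"fingers":1,"dx":0,"dy":0,"dz":0,"rx":0,"ry":0,"rz":0}]'

```text
time_s: 7.7
tool_pos: [0.5825, -0.0511, 0.1398]
tool_rot: [-180.0, 0.0, 12.1]
force: [-0.2, -0.4, 0.3]
grip_width: 0.0002
```

Request:
carry_out --plan '[{"fingers":1,"dx":0,"dy":0,"dz":0.1,"rx":0,"ry":0,"rz":0},{"fingers":1,"dx":0,"dy":0,"dz":0,"rx":0,"ry":0,"rz":0}]'

```text
time_s: 7.95
tool_pos: [0.5826, -0.0511, 0.1369]
tool_rot: [-180.0, 0.0, 12.1]
force: [0.3, 0.6, -0.4]
grip_width: 0.0005
```

```bash
python3 - <<'E'
from h import *
st(); fixcam('scene','c3'); fixcam('side','s3')
a=cv2.imread('pics/c3.png'); a=cv2.resize(a[150:230,200:280],None,fx=5,fy=5,interpolation=cv2.INTER_CUBIC)
b=cv2.imread('pics/s3.png'); b=cv2.resize(b[155:235,205:285],None,fx=5,fy=5,interpolation=cv2.INTER_CUBIC)
cv2.imwrite('pics/cs3.png',np.hstack([a,b]))
E
```

```text
{'time_s': 7.95, 'qpos': [-40.9462, 16.981, 51.7007, 98.6148, -14.0083, 71.2232, -63.8296], 'tool_pos': [0.5826, -0.0511, 0.1369], 'tool_rot': [-179.9935, 0.0198, 12.0682], 'force': [0.2506, 0.5593, -0.4074], 'grip_width': 0.0005}
```

View pics/cs3.png

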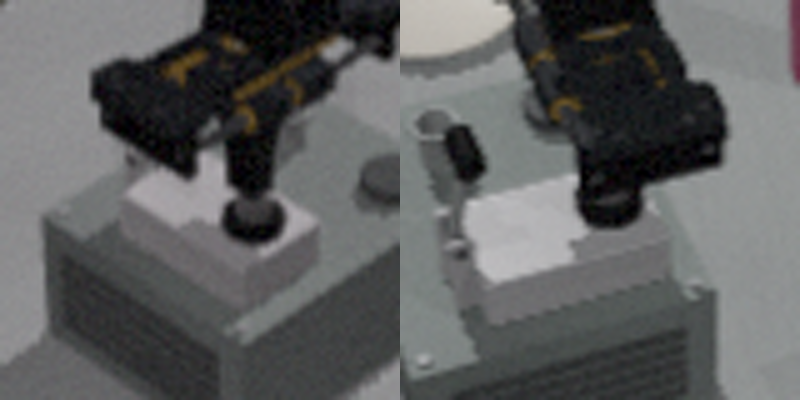

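Request:
carry_out --plan '[{"fingers":1,"dx":0.1,"dy":0,"dz":0.1,"rx":0,"ry":0,"rz":0},{"fingers":1,"dx":0,"dy":0,"dz":0.1,"rx":0,"ry":0,"rz":0},{"fingers":1,"dx":0,"dy":0,"dz":0,"rx":0,"ry":0,"rz":0}]'

```text
time_s: 8.43
tool_pos: [0.5854, -0.0505, 0.1308]
tool_rot: [-180.0, 0.0, 12.1]
force: [0.3, 0.4, 0.1]
grip_width: 0.0005
```

```bash
python3 - <<'E'
from h import *
st(); wristcam('w3'); fixcam('scene','c3'); fixcam('side','s3')
a=cv2.imread('pics/c3.png'); a=cv2.resize(a[150:230,200:280],None,fx=5,fy=5,interpolation=cv2.INTER_CUBIC)
b=cv2.imread('pics/s3.png'); b=cv2.resize(b[155:235,205:285],None,fx=5,fy=5,interpolation=cv2.INTER_CUBIC)
cv2.imwrite('pics/cs4.png',np.hstack([a,b]))
E
```

```text
{'time_s': 8.425, 'qpos': [-40.5498, 17.7648, 51.4406, 98.6159, -14.6259, 70.724, -63.4803], 'tool_pos': [0.5854, -0.0505, 0.1308], 'tool_rot': [-179.9992, 0.0393, 12.0674], 'force': [0.2568, 0.431, 0.0654], 'grip_width': 0.0005}
```

View pics/cs4.png

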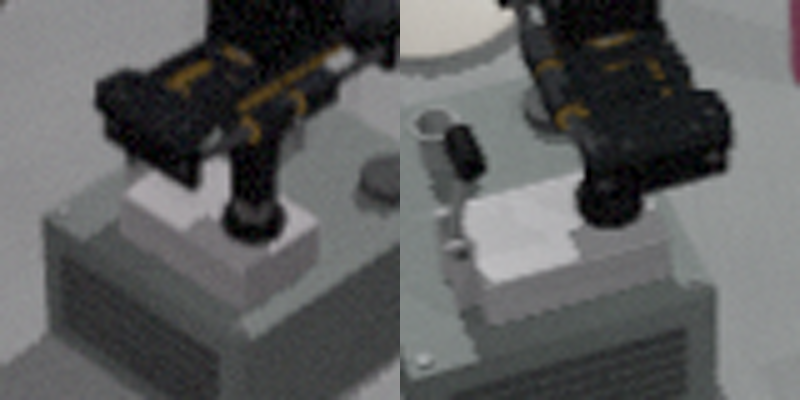

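View pics/w3.png

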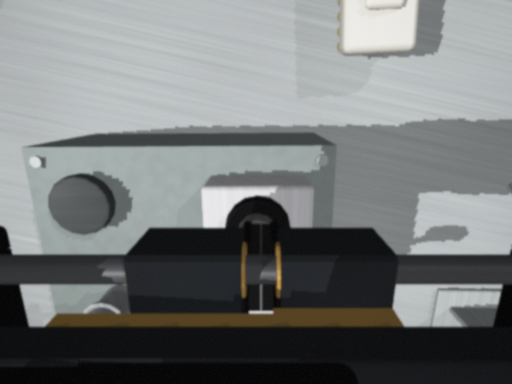

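Request:
carry_out --plan '[{"fingers":1,"dx":0,"dy":0,"dz":0.1,"rx":0,"ry":0,"rz":0},{"fingers":1,"dx":0,"dy":0,"dz":0,"rx":0,"ry":0,"rz":0}]'

```text
time_s: 8.82
tool_pos: [0.586, -0.0506, 0.1284]
tool_rot: [180.0, -0.0, 12.1]
force: [-0.6, -1.0, 2.0]
grip_width: 0.0003
```

Request:
carry_out --plan '[{"fingers":1,"dx":0,"dy":0,"dz":0.1,"rx":0,"ry":0,"rz":0},{"fingers":1,"dx":0,"dy":0,"dz":0,"rx":0,"ry":0,"rz":0}]'

```text
time_s: 9.07
tool_pos: [0.586, -0.0506, 0.1255]
tool_rot: [180.0, -0.0, 12.1]
force: [-0.0, -0.6, 2.8]
grip_width: 0.0003
```

Request:
carry_out --plan '[{"fingers":1,"dx":0,"dy":0,"dz":0.1,"rx":0,"ry":0,"rz":0},{"fingers":1,"dx":0,"dy":0,"dz":0,"rx":0,"ry":0,"rz":0}]'

```text
time_s: 9.32
tool_pos: [0.586, -0.0506, 0.123]
tool_rot: [-180.0, -0.1, 12.1]
force: [-1.6, 1.3, 8.0]
grip_width: 0.0004
```

```bash
python3 - <<'E'
from h import *
st(); fixcam('scene','c3'); fixcam('side','s3')
a=cv2.imread('pics/c3.png'); a=cv2.resize(a[150:230,200:280],None,fx=5,fy=5,interpolation=cv2.INTER_CUBIC)
b=cv2.imread('pics/s3.png'); b=cv2.resize(b[155:235,195:275],None,fx=5,fy=5,interpolation=cv2.INTER_CUBIC)
cv2.imwrite('pics/cs5.png',np.hstack([a,b]))
E
```

```text
{'time_s': 9.325, 'qpos': [-40.3005, 18.2159, 51.2531, 99.1152, -15.0885, 69.8616, -63.1369], 'tool_pos': [0.586, -0.0506, 0.123], 'tool_rot': [-179.9827, -0.0517, 12.0633], 'force': [-1.5763, 1.2761, 7.9903], 'grip_width': 0.0004}
```

View pics/cs5.png

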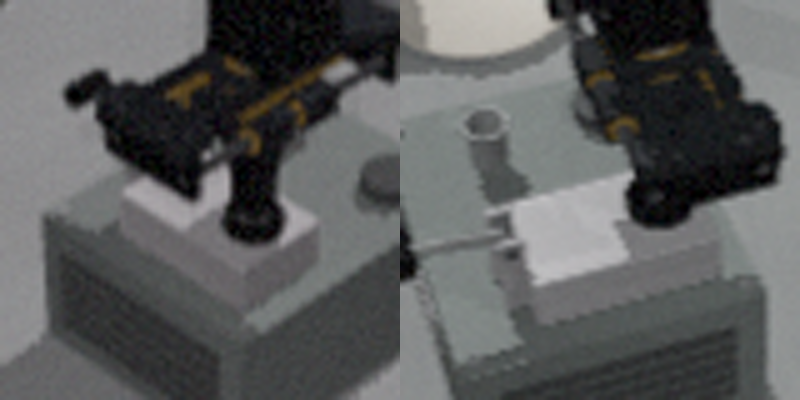

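```bash
python3 - <<'E'
from h import *
S=pickle.load(open('scene0.pkl','rb'));D=pickle.load(open('side0.pkl','rb'));o,W=pickle.load(open('w1.pkl','rb'))
cv=lambda c,s,o:[(c[0]+.5)/s-.5+o[0],(c[1]+.5)/s-.5+o[1]]
sc=lambda *c:cv(c,5,(200,150)); dc=lambda *c:cv(c,5,(170,130)); wc=lambda *c:cv(c,3,(90,110))
for n,a,b,w in [('box RR(+x,-y)',sc(240,268),dc(442,358),wc(607,130)),('box RL(+x,+y)',sc(322,218),dc(405,285),wc(406,130)),('box FL(-x+y)',sc(203,147),dc(238,325),None),('box F-R',sc(122,203),dc(268,410),None),
 ('unit +x-y',sc(240,345),dc(490,420),wc(657,60)),('unit +x+y',sc(477,190),dc(370,188),wc(65,60)),('screw +x-y',sc(240,330),dc(472,413),wc(632,88)),('button',sc(260,208),dc(384,311),wc(507,213)),('cap',sc(393,172),dc(332,226),wc(175,170))]:
    print(n,*tri([(S,a),(D,b)]), *(tri([(S,a),(D,b),(W,w)]) if w else ()), *(tri([(S,a),(W,w)]) if w else ()))
E
```

```text
box RR(+x,-y) [ 0.61339777 -0.07565557  0.13467917] [2.3, 2.3] [ 0.614446   -0.07647058  0.13549551] [2.1, 2.8, 1.2] [ 0.61500453 -0.07738947  0.13376995] [0.6, 0.6]
box RL(+x,+y) [ 0.59957044 -0.00761645  0.1320118 ] [0.1, 0.1] [ 0.60035599 -0.00911276  0.13316164] [0.8, 0.9, 1.0] [ 0.60139047 -0.00958004  0.13422655] [0.6, 0.6]
box FL(-x+y) [ 0.50066865 -0.03096536  0.13472704] [1.1, 1.1]
box F-R [ 0.51418061 -0.09780573  0.12935253] [3.7, 3.7]
unit +x-y [ 0.63804238 -0.09193336  0.09793472] [1.3, 1.3] [ 0.63909197 -0.09296961  0.09908507] [1.1, 2.0, 1.2] [ 0.63994688 -0.09366529  0.09857792] [0.3, 0.3]
unit +x+y [0.59088903 0.12339172 0.09510037] [1.4, 1.4] [0.5919466  0.12257511 0.09568439] [1.1, 2.0, 1.4] [0.59315248 0.12152261 0.09603774] [0.6, 0.6]
screw +x-y [ 0.62839442 -0.08593138  0.09948078] [0.9, 0.9] [ 0.62845391 -0.08638084  0.09989351] [0.9, 1.0, 0.3] [ 0.62835594 -0.08669052  0.09885763] [0.2, 0.2]
button [ 0.58418184 -0.04291828  0.14579383] [1.0, 1.0] [ 0.58472963 -0.04666834  0.14890778] [2.9, 1.7, 2.7] [ 0.58505936 -0.04716188  0.14794974] [2.6, 2.6]
cap [0.56222956 0.07497339 0.10993204] [0.2, 0.2] [0.5633256  0.07339367 0.11089162] [0.5, 1.3, 1.4] [0.56508481 0.07217952 0.11267615] [0.4, 0.4]
```

Request:
carry_out --plan '[{"fingers":1,"dx":0,"dy":0,"dz":-0.5,"rx":0,"ry":0,"rz":0},{"fingers":1,"dx":0,"dy":0,"dz":-1,"rx":0,"ry":0,"rz":0},{"fingers":1,"dx":0,"dy":0,"dz":-1,"rx":0,"ry":0,"rz":0},{"fingers":-0.3,"dx":-0.5,"dy":0,"dz":-0.5,"rx":0,"ry":0,"rz":0},{"fingers":-0.3,"dx":-1,"dy":0,"dz":0,"rx":0,"ry":0,"rz":0},{"fingers":-0.3,"dx":-1,"dy":0,"dz":0,"rx":0,"ry":0,"rz":0},{"fingers":-0.3,"dx":-1,"dy":0,"dz":0,"rx":0,"ry":0,"rz":0},{"fingers":-0.3,"dx":-1,"dy":0,"dz":0,"rx":0,"ry":0,"rz":0},{"fingers":-0.3,"dx":-0.5,"dy":0,"dz":0,"rx":0,"ry":0,"rz":0},{"fingers":-0.3,"dx":0,"dy":0,"dz":0,"rx":0,"ry":0,"rz":0}]'

```text
time_s: 10.68
tool_pos: [0.4383, -0.082, 0.2123]
tool_rot: [-179.9, -0.0, 12.1]
force: [0.5, -0.1, 0.9]
grip_width: 0.055
```

```bash
python3 - <<'E'
from h import *
st(); wristcam('w4'); fixcam('scene','c4'); fixcam('side','s4')
a=cv2.imread('pics/c4.png'); a=cv2.resize(a[130:230,190:270],None,fx=5,fy=5,interpolation=cv2.INTER_CUBIC)
b=cv2.imread('pics/s4.png'); b=cv2.resize(b[145:245,170:250],None,fx=5,fy=5,interpolation=cv2.INTER_CUBIC)
cv2.imwrite('pics/cs6.png',np.hstack([a,b]))
E
```

```text
{'time_s': 10.675, 'qpos': [-48.0438, -14.4353, 48.0667, 110.1834, 10.7419, 79.7303, -80.772], 'tool_pos': [0.4383, -0.082, 0.2123], 'tool_rot': [-179.8877, -0.0482, 12.0525], 'force': [0.4528, -0.064, 0.8792], 'grip_width': 0.055}
```

View pics/cs6.png

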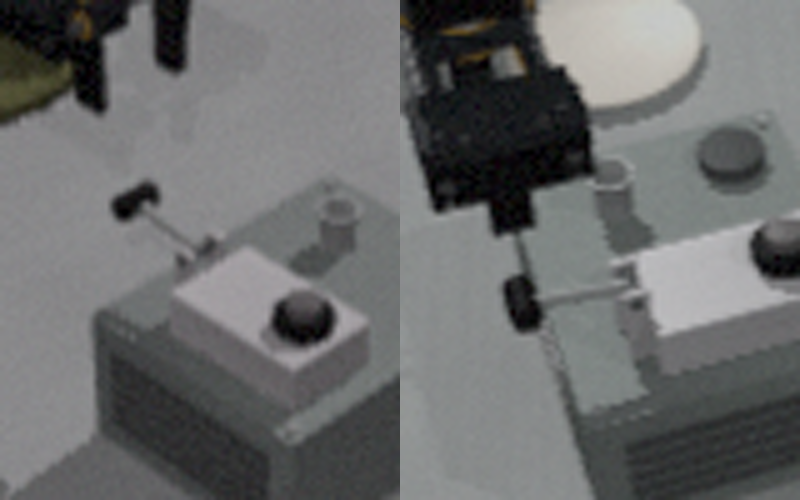

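View pics/w4.png

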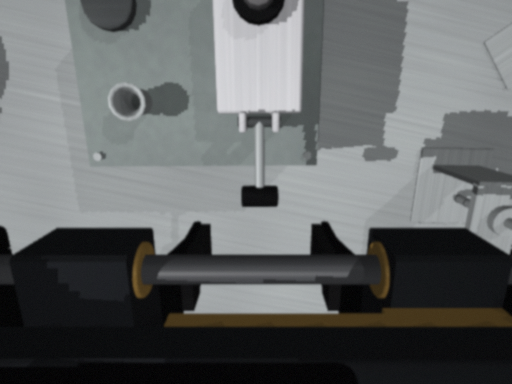

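```bash
python3 - <<'E'
from h import *
S=pickle.load(open('c4.pkl','rb'));D=pickle.load(open('s4.pkl','rb'));o,W=pickle.load(open('w4.pkl','rb'))
cv=lambda c,s,o:[(c[0]+.5)/s-.5+o[0],(c[1]+.5)/s-.5+o[1]]
a=cv((136,201),5,(190,130));b=cv((122,303),5,(170,145));w=(260,196)
print(tri([(S,a),(D,b)]),tri([(S,a),(D,b),(W,w)]),plane(W,w,.152))
w=(127,100); print('mouth',plane(W,w,.13)); 
# finger tips: jaws +-27.5+7 mm along tool y, various h
T=R.from_euler('xyz',o['tool_rot'],degrees=True).as_matrix()
for h in (0,.015,.025):
  for s in (-1,1):
    for X in(-.0095,.0095):
      p=o['tool_pos']+T@np.array([X,s*.034,-h]); q=proj(S,p); r=proj(D,p); print(h,s,X,np.round((q-[190,130])*5),np.round((r-[170,145])*5),np.round(proj(W,p)))
E
```

```text
(array([ 0.43670067, -0.07897542,  0.15056986]), [1.3, 1.3]) (array([ 0.43760753, -0.0808459 ,  0.15222032]), [1.5, 1.7, 1.0]) [ 0.4374069  -0.08190322  0.152     ]
mouth [0.48901429 0.04147666 0.13      ]
0 -1 -0.0095 [159.  93.] [ 76. 188.] [208. 235.]
0 -1 0.0095 [179. 105.] [111. 180.] [206. 207.]
0 1 -0.0095 [ 78. 135.] [102. 275.] [313. 235.]
0 1 0.0095 [ 99. 148.] [139. 266.] [314. 207.]
0.015 -1 -0.0095 [158.  73.] [ 71. 168.] [204. 245.]
0.015 -1 0.0095 [179.  85.] [107. 159.] [202. 215.]
0.015 1 -0.0095 [ 77. 115.] [ 97. 254.] [317. 245.]
0.015 1 0.0095 [ 98. 128.] [135. 245.] [318. 215.]
0.025 -1 -0.0095 [158.  59.] [ 68. 154.] [201. 253.]
0.025 -1 0.0095 [178.  71.] [104. 145.] [199. 222.]
0.025 1 -0.0095 [ 76. 101.] [ 94. 240.] [320. 253.]
0.025 1 0.0095 [ 97. 114.] [132. 231.] [321. 221.]
```

Request:
carry_out --plan '[{"fingers":-0.3,"dx":0,"dy":0,"dz":0.7,"rx":0,"ry":0,"rz":0},{"fingers":-0.3,"dx":0,"dy":0,"dz":1,"rx":0,"ry":0,"rz":0},{"fingers":-0.3,"dx":0,"dy":0,"dz":1,"rx":0,"ry":0,"rz":0},{"fingers":-0.3,"dx":0,"dy":0,"dz":0.7,"rx":0,"ry":0,"rz":0},{"fingers":1,"dx":0,"dy":0,"dz":0,"rx":0,"ry":0,"rz":0},{"fingers":1,"dx":0,"dy":0,"dz":0,"rx":0,"ry":0,"rz":0},{"fingers":1,"dx":0,"dy":0,"dz":0,"rx":0,"ry":0,"rz":0}]' --force 8

```text
time_s: 11.7
tool_pos: [0.44, -0.0819, 0.1111]
tool_rot: [180.0, -0.1, 12.1]
force: [-0.7, -0.7, 0.5]
grip_width: 0.0346
```

Request:
carry_out --plan '[{"fingers":1,"dx":0,"dy":0,"dz":0,"rx":0,"ry":0,"rz":0},{"fingers":1,"dx":0,"dy":0,"dz":0,"rx":0,"ry":0,"rz":0}]'

```text
time_s: 11.95
tool_pos: [0.4396, -0.0806, 0.111]
tool_rot: [-179.9, -0.1, 12.1]
force: [-0.6, 3.9, 5.6]
grip_width: 0.03
```

```bash
python3 - <<'E'
from h import *
st(); wristcam('w5'); fixcam('scene','c4'); fixcam('side','s4')
a=cv2.imread('pics/c4.png'); a=cv2.resize(a[130:230,190:270],None,fx=5,fy=5,interpolation=cv2.INTER_CUBIC)
b=cv2.imread('pics/w5.png')[150:330,160:360]; b=cv2.resize(b,None,fx=2.7,fy=2.7777)
cv2.imwrite('pics/cs7.png',np.hstack([a[:500],b[:500,:390]]))
E
```

```text
{'time_s': 11.95, 'qpos': [-48.9868, -8.0102, 53.4056, 118.3178, 6.8653, 66.5639, -76.4788], 'tool_pos': [0.4396, -0.0806, 0.111], 'tool_rot': [-179.8959, -0.0971, 12.1059], 'force': [-0.6023, 3.8501, 5.6313], 'grip_width': 0.03}
```

View pics/cs7.png

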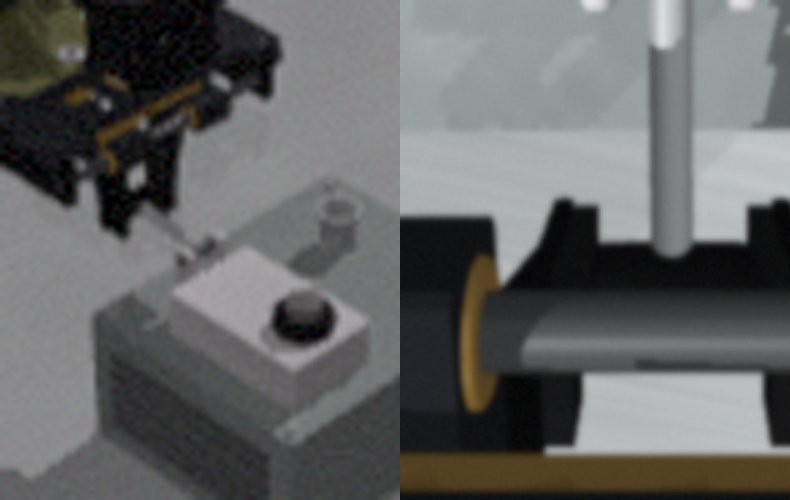

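Request:
carry_out --plan '[{"fingers":1,"dx":0.05,"dy":0,"dz":-0.26,"rx":0,"ry":0,"rz":0},{"fingers":1,"dx":0.09,"dy":0,"dz":-0.26,"rx":0,"ry":0,"rz":0},{"fingers":1,"dx":0.12,"dy":0,"dz":-0.24,"rx":0,"ry":0,"rz":0},{"fingers":1,"dx":0.15,"dy":0,"dz":-0.22,"rx":0,"ry":0,"rz":0},{"fingers":1,"dx":0.18,"dy":0,"dz":-0.2,"rx":0,"ry":0,"rz":0},{"fingers":1,"dx":0.21,"dy":0,"dz":-0.18,"rx":0,"ry":0,"rz":0},{"fingers":1,"dx":0.23,"dy":0,"dz":-0.15,"rx":0,"ry":0,"rz":0},{"fingers":1,"dx":0.24,"dy":0,"dz":-0.11,"rx":0,"ry":0,"rz":0},{"fingers":1,"dx":0.26,"dy":0,"dz":-0.08,"rx":0,"ry":0,"rz":0},{"fingers":1,"dx":0.27,"dy":0,"dz":-0.05,"rx":0,"ry":0,"rz":0},{"fingers":1,"dx":0.27,"dy":0,"dz":-0.01,"rx":0,"ry":0,"rz":0},{"fingers":1,"dx":0.27,"dy":0,"dz":0.03,"rx":0,"ry":0,"rz":0}]'

```text
time_s: 13.6
tool_pos: [0.5074, -0.0657, 0.1624]
tool_rot: [-179.9, 0.1, 12.1]
force: [-2.9, 5.6, 1.6]
grip_width: 0.0299
```

```bash
python3 - <<'E'
from h import *
st(); fixcam('scene','c4'); fixcam('side','s4')
a=cv2.imread('pics/c4.png'); a=cv2.resize(a[130:230,190:270],None,fx=5,fy=5,interpolation=cv2.INTER_CUBIC)
b=cv2.imread('pics/s4.png'); b=cv2.resize(b[145:245,170:250],None,fx=5,fy=5,interpolation=cv2.INTER_CUBIC)
cv2.imwrite('pics/cs8.png',np.hstack([a,b]))
E
```

```text
{'time_s': 13.6, 'qpos': [-49.5483, 2.429, 56.0386, 106.5581, -2.2075, 72.1907, -70.7134], 'tool_pos': [0.5074, -0.0657, 0.1624], 'tool_rot': [-179.8874, 0.0611, 12.1414], 'force': [-2.8988, 5.593, 1.6429], 'grip_width': 0.0299}
```

View pics/cs8.png

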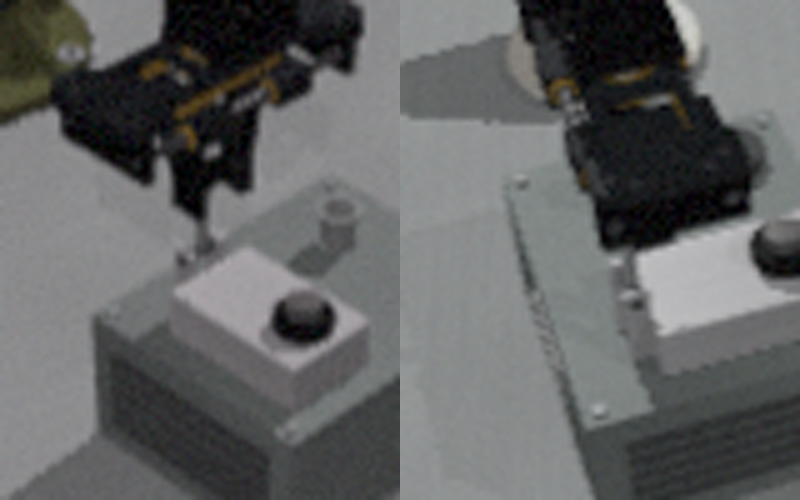

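Request:
carry_out --plan '[{"fingers":-0.3,"dx":0,"dy":0,"dz":0,"rx":0,"ry":0,"rz":0},{"fingers":-0.3,"dx":0,"dy":0,"dz":0,"rx":0,"ry":0,"rz":0},{"fingers":-0.3,"dx":0,"dy":0,"dz":0,"rx":0,"ry":0,"rz":0},{"fingers":-0.3,"dx":0,"dy":0,"dz":-0.3,"rx":0,"ry":0,"rz":0},{"fingers":-0.3,"dx":0,"dy":0,"dz":-1,"rx":0,"ry":0,"rz":0},{"fingers":-0.3,"dx":0,"dy":0,"dz":-1,"rx":0,"ry":0,"rz":0},{"fingers":-0.3,"dx":0,"dy":0,"dz":-1,"rx":0,"ry":0,"rz":0},{"fingers":-0.3,"dx":-0.5,"dy":0.8,"dz":-0.7,"rx":0,"ry":0,"rz":0},{"fingers":-0.3,"dx":-0.5,"dy":0.8,"dz":0,"rx":0,"ry":0,"rz":0},{"fingers":-0.3,"dx":-0.5,"dy":0.8,"dz":0,"rx":0,"ry":0,"rz":0},{"fingers":-0.3,"dx":-0.5,"dy":0.8,"dz":0,"rx":0,"ry":0,"rz":0},{"fingers":-0.3,"dx":-0.5,"dy":0.8,"dz":0,"rx":0,"ry":0,"rz":0}]'

```text
time_s: 15.2
tool_pos: [0.459, -0.2016, 0.2827]
tool_rot: [180.0, -0.1, 12.0]
force: [-0.6, 0.3, -0.1]
grip_width: 0.0566
```

Request:
carry_out --plan '[{"fingers":-0.3,"dx":-0.5,"dy":0.8,"dz":0,"rx":0,"ry":0,"rz":0},{"fingers":-0.3,"dx":-0.5,"dy":0.8,"dz":0,"rx":0,"ry":0,"rz":0},{"fingers":-0.3,"dx":-0.5,"dy":0.8,"dz":0,"rx":0,"ry":0,"rz":0},{"fingers":-0.3,"dx":-0.5,"dy":0.8,"dz":0,"rx":0,"ry":0,"rz":0},{"fingers":-0.3,"dx":-0.2,"dy":0.8,"dz":0,"rx":0,"ry":0,"rz":0},{"fingers":-0.3,"dx":0,"dy":0,"dz":0,"rx":0,"ry":0,"rz":0}]'

```text
time_s: 15.95
tool_pos: [0.4186, -0.3338, 0.2824]
tool_rot: [179.9, 0.1, 11.8]
force: [0.6, 0.3, 0.8]
grip_width: 0.0566
```

```bash
python3 - <<'E'
from h import *
st(); wristcam('w6'); fixcam('scene','c5'); fixcam('side','s5')
E
```

```text
{'time_s': 15.95, 'qpos': [-30.6219, 3.1226, 69.7094, 93.1296, -2.7878, 85.7734, -38.9851], 'tool_pos': [0.4186, -0.3338, 0.2824], 'tool_rot': [179.8921, 0.1035, 11.7503], 'force': [0.5581, 0.3117, 0.7543], 'grip_width': 0.0566}
```

View pics/w6.png

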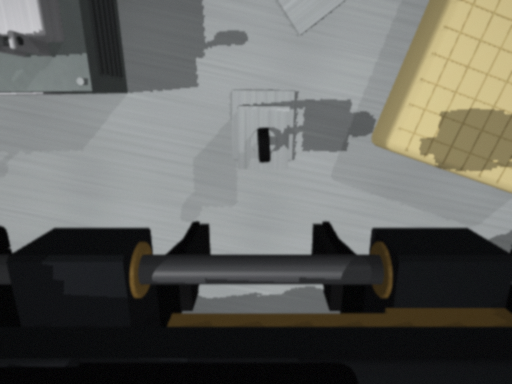

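View pics/c5.png

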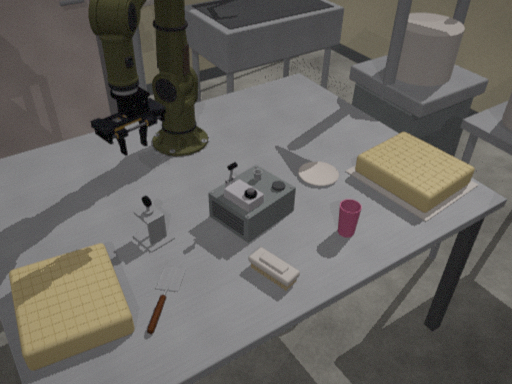

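```bash
python3 - <<'E'
from h import *
o,W=pickle.load(open('w6.pkl','rb'))
g=cv2.cvtColor(W['color'],cv2.COLOR_RGB2GRAY)[100:190,230:300]
m=(g<45).astype(np.uint8); n,l,s,c=cv2.connectedComponentsWithStats(m); print(s,c)
k=1+np.argmax(s[1:,4]); cn,_=cv2.findContours((l==k).astype(np.uint8),0,1); r=cv2.minAreaRect(cn[0]); print(r)
box=cv2.boxPoints(r)+[230,100]; print(box); print([np.round(plane(W,p,.150),4).tolist() for p in box])
cen=c[k]+[230,100]
for z in (.142,.15): print(plane(W,cen,z))
# line fit
ys,xs=np.nonzero(l==k); v=cv2.fitLine(np.c_[xs,ys].astype(np.float32),cv2.DIST_L2,0,.01,.01).ravel()
d=v[:2]; a=plane(W,cen+8*d,.15);b=plane(W,cen-8*d,.15);q=(a-b); print('disc plane dir deg',np.degrees(np.arctan2(q[1],q[0])))
a=W['color'][:,:,::-1]; cv2.imwrite('pics/w6c.png',cv2.resize(a[70:200,200:330],None,fx=4.5,fy=4.5,interpolation=cv2.INTER_CUBIC))
E
```

```text
[[   0    0   70   90 5980]
 [  28   29   12   33  320]] [[34.55217391 44.49565217]
 [33.525      44.58125   ]]
((33.57931137084961, 44.84827423095703), (32.17966842651367, 9.982743263244629), 86.633544921875)
[[257.65172768 129.07930756]
 [267.61724472 128.49310303]
 [269.50689697 160.61724091]
 [259.54137802 161.20344543]]
[[0.4646, -0.3219, 0.15], [0.4671, -0.3315, 0.15], [0.4357, -0.3402, 0.15], [0.4331, -0.3303, 0.15]]
[ 0.44961218 -0.3311036   0.142     ]
[ 0.45059689 -0.33080017  0.15      ]
disc plane dir deg -164.41966291972798
```

View pics/w6c.png

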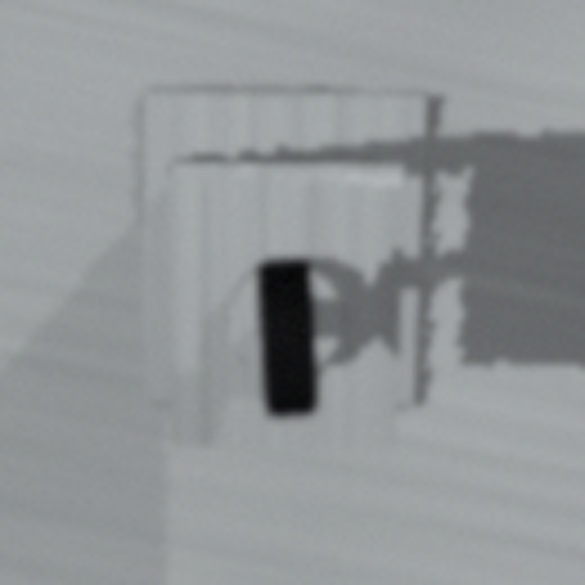

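```bash
cat > kin.py <<'E'
from h import *
from scipy.optimize import least_squares
import glob, itertools
def rz(a): return R.from_euler('z',a,degrees=True).as_matrix()
def ry(a): return R.from_euler('y',a,degrees=True).as_matrix()
def fk(q,P,s):
    h,L1,a1,L2,a2,a3,L3,a0,y7=P
    A=rz(s[0]*q[0]); p=np.array([0,0,h]); A=A@ry(q[1]); p=p+A@[a0,0,0]; A=A@rz(s[1]*q[2]); p=p+A@[a1,0,L1]
    A=A@ry(q[3]); p=p+A@[a2,0,0]; A=A@rz(s[2]*q[4]); p=p+A@[0,0,L2]; A=A@ry(q[5]); p=p+A@[a3,0,0]; A=A@rz(s[3]*q[6]+y7); p=p+A@[0,0,L3]
    return p,A
E
python3 - <<'E'
from kin import *
obs=[pickle.load(open(f'w{i}.pkl','rb'))[0] for i in range(1,7)]+[sensors.get_obs()]
o0=dict(qpos=np.array([-72.759,18.4373,-4.0176,83.1739,1.292,78.5407,-3.2604]),tool_pos=np.array([.18372,.62287,.19309]),tool_rot=[-179.893,.002,163.5697]); obs.append(o0)
best=None
for s in itertools.product((-1,1),repeat=4):
  for y0 in (0,90,180,-90):
    def f(P):
        r=[]
        for o in obs:
            p,A=fk(o['qpos'],P,s); r+=list((p-o['tool_pos'])*10); r+=list((A.T@R.from_euler('xyz',o['tool_rot'],degrees=True).as_matrix()-np.eye(3)).ravel())
        return r
    r=least_squares(f,[.3,.35,0,.35,0,0,.3,0,y0])
    if best is None or r.cost<best[0]: best=(r.cost,s,r.x)
print(best[0],best[1],np.round(best[2],4))
pickle.dump(best,open('kin.pkl','wb'))
for o in obs:
    p,A=fk(o['qpos'],best[2],best[1]); print(np.round((p-o['tool_pos'])*1000,1), np.degrees(np.linalg.norm((R.from_matrix(A).inv()*R.from_euler('xyz',o['tool_rot'],degrees=True)).as_rotvec())).round(2))
E
```

```text
0.04329079431010752 (-1, -1, -1, -1) [-1.2648e+00  4.5500e-01  2.3000e-02  5.1020e-01 -9.6000e-03 -2.9000e-03
 -1.1199e+00 -2.1900e-02  9.0000e+01]
[-3.1  1.5 -0.3] 0.0
[-1.7  2.7 -0. ] 0.0
[-0.3  3.2 -0.1] 0.0
[0.1 2.6 0.4] 0.0
[ 0.9 -0.3 -0.1] 0.0
[ 0.4 -0.8 -0.2] 0.0
[-1.9 -5.2 -0.2] 0.0
[-26.6   9.4   0.4] 0.0
```

```bash
cat > kin.py <<'E'
from h import *
from scipy.optimize import least_squares
import glob, itertools
def rz(a): return R.from_euler('z',a,degrees=True).as_matrix()
def ry(a): return R.from_euler('y',a,degrees=True).as_matrix()
def fk(q,P):
    h,L1,L2,L3,xs,ys,a1,y1,a2,y2,a3,y3=P
    A=rz(-q[0]); p=np.array([0,0,h])+A@[xs,ys,0]; A=A@ry(q[1])@rz(-q[2]); p=p+A@[a1,y1,L1]
    A=A@ry(q[3]); A=A@rz(-q[4]); p=p+A@[a2,y2,L2]; A=A@ry(q[5]); p=p+A@[a3,y3,0]; A=A@rz(-q[6]+90); p=p+A@[0,0,L3]
    return p,A
o0=dict(qpos=np.array([-72.759,18.4373,-4.0176,83.1739,1.292,78.5407,-3.2604]),tool_pos=np.array([.18372,.62287,.19309]),tool_rot=[-179.893,.002,163.5697])
def fit(obs,reg=.002):
    P0=np.array([.33,.45,.5,.3]+[0]*8)
    def f(P):
        r=[]
        for o in obs:
            p,A=fk(o['qpos'],P); r+=list((p-o['tool_pos'])*10)
        return r+list((P-P0)*reg*np.array([1]*4+[5]*8))
    r=least_squares(f,P0); return r
E
python3 - <<'E'
from kin import *
obs=[pickle.load(open(f'w{i}.pkl','rb'))[0] for i in range(1,7)]+[o0]
r=fit(obs); print(r.cost,np.round(r.x,4))
for o in obs:
    p,A=fk(o['qpos'],r.x); print(np.round((p-o['tool_pos'])*1000,1))
pickle.dump(r.x,open('kin.pkl','wb'))
E
```

```text
5.0567865013389864e-08 [ 2.493e-01  4.678e-01  5.131e-01  3.968e-01 -0.000e+00 -1.560e-02
  0.000e+00 -1.060e-02 -0.000e+00 -2.000e-04 -0.000e+00 -2.000e-04]
[-0. -0. -0.]
[-0. -0. -0.]
[ 0. -0. -0.]
[-0.  0.  0.]
[-0. -0. -0.]
[ 0. -0. -0.]
[0. 0. 0.]
```

```bash
cat >> kin.py <<'E'
LO=np.array([-163.93,-17.29,-79.2,3.27,-89.18,5.43,-154.24]);HI=np.array([163.93,119.83,71.16,140.29,269.18,117.66,154.24])
def ik(p,A,P,q0s,marg=3):
    best=None
    for q0 in q0s:
        def f(q):
            pp,AA=fk(q,P); return np.r_[(pp-p)*10,(R.from_matrix(AA).inv()*R.from_matrix(A)).as_rotvec()*2,(q-q0)*1e-5]
        r=least_squares(f,np.clip(q0,LO+marg+.1,HI-marg-.1),bounds=(LO+marg,HI-marg))
        pp,AA=fk(r.x,P); e=np.linalg.norm(pp-p)*1000+np.degrees(np.linalg.norm((R.from_matrix(AA).inv()*R.from_matrix(A)).as_rotvec()))
        if best is None or e<best[0]-.05: best=(e,r.x)
    return best
def mk(az,al,u): # azimuth of o dir, tilt alpha, rod down: z=(sin,-cos), x=(cos,sin) in (o,up)
    o=np.array([np.cos(np.radians(az)),np.sin(np.radians(az)),0]);up=np.array([0,0,1.])
    z=np.sin(al)*o-np.cos(al)*up; x=np.cos(al)*o+np.sin(al)*up
    return np.c_[x,np.cross(z,x),z]
def mkf(az,al):
    d=np.array([np.cos(np.radians(az)),np.sin(np.radians(az)),0]);up=np.array([0,0,1.]); a=abs(al); sg=np.sign(al)
    z=np.cos(al)*d-np.sin(a)*up; x=(np.cos(al)*z-d)/np.sin(al)
    return np.c_[x,np.cross(z,x),z]
E
cat > feas.py <<'E'
from kin import *
P=pickle.load(open('kin.pkl','rb')).copy(); rng=np.random.default_rng(0)
q=sensors.get_obs()['qpos']; seeds=[q,o0['qpos']]+[LO+(HI-LO)*rng.random(7) for _ in range(6)]
for L3 in (.3,.36,.42):
    P2=P.copy(); P2[0]+=L3-P[3]; P2[3]=L3
    for az0 in (15.6,195.6):
        for al in (-60,-45,-30,30,45,60):
            a=np.radians(al); A=mk(az0,a,0); g=np.array([.45,-.331,.142]); b=ik(g+.042*A[:,2],A,P2,seeds)
            A2=mk(az0,a,0); res=[]
            for az in range(0,360,45):
                A3=mkf(az,a); d=np.array([np.cos(np.radians(az)),np.sin(np.radians(az)),0]); g3=np.array([.483,.32,.122])-.125*d
                res.append(round(ik(g3+.042*A3[:,2],A3,P2,seeds[:4])[0],1))
            print(L3,az0,al,'stand',round(b[0],1),np.round(b[1]).astype(int).tolist() if b[0]<2 else '','final',res,flush=True)
E
timeout 570 python3 feas.py
```

```text
0.3 15.6 -60 stand 0.0 [-16, 49, 56, 86, 9, 100, -33] final [np.float64(0.4), np.float64(0.0), np.float64(0.0), np.float64(0.0), np.float64(0.0), np.float64(0.0), np.float64(0.0), np.float64(0.0)]
0.3 15.6 -45 stand 0.0 [-17, 42, 57, 89, 2, 93, -34] final [np.float64(22.1), np.float64(15.0), np.float64(0.0), np.float64(0.0), np.float64(0.0), np.float64(11.9), np.float64(0.0), np.float64(0.0)]
0.3 15.6 -30 stand 0.0 [-17, 34, 58, 94, -4, 85, -33] final [np.float64(45.0), np.float64(39.6), np.float64(0.0), np.float64(0.0), np.float64(22.2), np.float64(42.5), np.float64(0.0), np.float64(0.0)]
0.3 15.6 30 stand 0.0 [-15, 8, 65, 116, -44, 55, -2] final [np.float64(0.0), np.float64(42.7), np.float64(0.0), np.float64(0.0), np.float64(22.2), np.float64(42.5), np.float64(0.0), np.float64(0.0)]
0.3 15.6 45 stand 0.0 [-9, 10, 65, 121, -65, 58, 19] final [np.float64(0.0), np.float64(14.7), np.float64(0.0), np.float64(0.0), np.float64(0.0), np.float64(11.9), np.float64(0.0), np.float64(0.0)]
0.3 15.6 60 stand 0.0 [-2, 16, 63, 125, -86, 70, 36] final [np.float64(0.0), np.float64(0.0), np.float64(1
[... 5239 characters left out ...]
float64(0.0), np.float64(0.0), np.float64(35.6), np.float64(52.4), np.float64(5.5), np.float64(0.0)]
0.42 195.6 30 stand 0.0 [10, 29, 16, 86, 11, 88, 129] final [np.float64(6.5), np.float64(57.5), np.float64(0.0), np.float64(0.0), np.float64(35.6), np.float64(52.4), np.float64(5.5), np.float64(0.0)]
0.42 195.6 45 stand 0.0 [10, 39, 12, 78, 18, 100, 125] final [np.float64(0.0), np.float64(35.3), np.float64(0.0), np.float64(0.0), np.float64(10.2), np.float64(22.4), np.float64(0.0), np.float64(0.0)]
0.42 195.6 60 stand 0.0 [10, 49, 10, 70, 25, 112, 124] final [np.float64(0.0), np.float64(17.0), np.float64(2.6), np.float64(0.0), np.float64(0.0), np.float64(0.0), np.float64(0.0), np.float64(0.0)]
```

Request:
carry_out --plan '[{"fingers":-0.3,"dx":0,"dy":0,"dz":0,"rx":0,"ry":0,"rz":-0.39},{"fingers":-0.3,"dx":0,"dy":0,"dz":0,"rx":0,"ry":-0.5,"rz":0},{"fingers":-0.3,"dx":0,"dy":0,"dz":0,"rx":0,"ry":-1,"rz":0},{"fingers":-0.3,"dx":0,"dy":0,"dz":0,"rx":0,"ry":-1,"rz":0},{"fingers":-0.3,"dx":0,"dy":0,"dz":0,"rx":0,"ry":-1,"rz":0},{"fingers":-0.3,"dx":0,"dy":0,"dz":0,"rx":0,"ry":-1,"rz":0},{"fingers":-0.3,"dx":0,"dy":0,"dz":0,"rx":0,"ry":0,"rz":0}]'

```text
time_s: 16.98
tool_pos: [0.4235, -0.3275, 0.2773]
tool_rot: [-179.7, 45.4, 16.7]
force: [0.6, 0.3, 0.5]
grip_width: 0.0564
```

```bash
python3 - <<'E'
from kin import *
o=st(); pickle.dump((o,),open('t1.pkl','wb'))
obs=[pickle.load(open(f'w{i}.pkl','rb'))[0] for i in range(1,7)]+[o0,o]
r=fit(obs); print(r.cost,np.round(r.x,4)); pickle.dump(r.x,open('kin.pkl','wb'))
for k in obs: p,A=fk(k['qpos'],r.x); print(np.round((p-k['tool_pos'])*1000,1),end='')
A=mk(15.6,np.radians(-45),0); g=np.array([.4498,-.331,.142])+(.042-.09)*A[:,2]
T=R.from_euler('xyz',o['tool_rot'],degrees=True).as_matrix(); print('shift tool mm',(T.T@(g-o['tool_pos'])*1000).round(1),'rot deg',np.degrees(R.from_matrix(T.T@A).as_rotvec()).round(2))
E
```

```text
{'time_s': 16.975, 'qpos': [-18.2441, 42.7097, 62.0904, 72.7152, 1.7587, 109.7925, -28.4797], 'tool_pos': [0.4235, -0.3275, 0.2773], 'tool_rot': [-179.6621, 45.3676, 16.6843], 'force': [0.5517, 0.2834, 0.5483], 'grip_width': 0.0564}
5.0639940205470794e-08 [ 2.495e-01  4.678e-01  5.131e-01  3.971e-01 -0.000e+00 -1.560e-02
  0.000e+00 -1.060e-02 -0.000e+00 -2.000e-04  0.000e+00 -2.000e-04]
[-0.  0.  0.][-0.  0. -0.][-0.  0. -0.][-0.  0.  0.][-0.  0. -0.][-0. -0.  0.][ 0.  0. -0.][-0.  0. -0.]shift tool mm [113.   11.7  29.8] rot deg [0.43 0.37 0.76]
```

Request:
carry_out --plan '[{"fingers":-0.3,"dx":0.4,"dy":0,"dz":0,"rx":0,"ry":0,"rz":0},{"fingers":-0.3,"dx":0.9,"dy":0.1,"dz":0.2,"rx":0,"ry":0,"rz":0},{"fingers":-0.3,"dx":0.9,"dy":0.1,"dz":0.3,"rx":0,"ry":0,"rz":0},{"fingers":-0.3,"dx":0.9,"dy":0.1,"dz":0.3,"rx":0,"ry":0,"rz":0},{"fingers":-0.3,"dx":0.6,"dy":0,"dz":0.2,"rx":0,"ry":0,"rz":0},{"fingers":-0.3,"dx":0,"dy":0,"dz":0,"rx":0,"ry":0,"rz":0}]'

```text
time_s: 17.73
tool_pos: [0.4775, -0.3238, 0.1828]
tool_rot: [-180.0, 44.9, 16.0]
force: [0.9, 0.6, 0.3]
grip_width: 0.0566
```

```bash
python3 - <<'E'
from kin import *
o=st(); wristcam('w7')
A=mk(15.6,np.radians(-45),0)
T=R.from_euler('xyz',o['tool_rot'],degrees=True).as_matrix()
for b in (.09,0): 
  g=np.array([.4498,-.331,.142])+(.042-b)*A[:,2];print('shift tool mm',(T.T@(g-o['tool_pos'])*1000).round(1),'rot deg',np.degrees(R.from_matrix(T.T@A).as_rotvec()).round(2))
E
```

```text
{'time_s': 17.725, 'qpos': [-14.6137, 51.1673, 57.7523, 69.298, -5.0349, 106.4765, -32.9309], 'tool_pos': [0.4775, -0.3238, 0.1828], 'tool_rot': [-179.9634, 44.8706, 15.9898], 'force': [0.8509, 0.5517, 0.2617], 'grip_width': 0.0566}
shift tool mm [ 8.6 -0.5  1.2] rot deg [ 0.24 -0.13  0.28]
shift tool mm [ 8.4 -0.9 91.2] rot deg [ 0.24 -0.13  0.28]
```

View pics/w7.png

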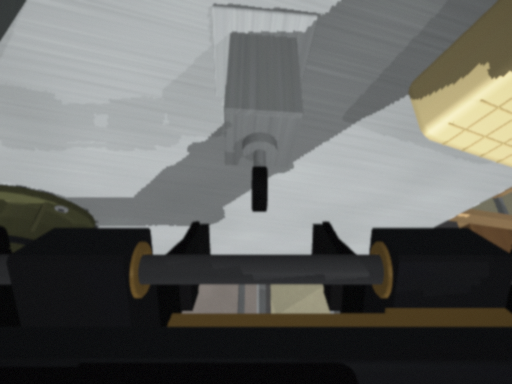

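```bash
python3 - <<'E'
from kin import *
o,W=pickle.load(open('w7.pkl','rb'))
print(proj(W,np.array([.4498,-.331,.142])))
g=cv2.cvtColor(W['color'],cv2.COLOR_RGB2GRAY)[160:218,240:285]; m=(g<45).astype(np.uint8); n,l,s,c=cv2.connectedComponentsWithStats(m); print(s[1:],c[1:]+[240,160])
E
```

```text
[259.50923812 188.74913623]
[[ 12   7  15  44 609]] [[259.28571429 188.18883415]]
```

Request:
carry_out --plan '[{"fingers":-0.3,"dx":0.28,"dy":0,"dz":0,"rx":0.02,"ry":0,"rz":0.03},{"fingers":-0.3,"dx":0,"dy":-0.02,"dz":0.7,"rx":0,"ry":0,"rz":0},{"fingers":-0.3,"dx":0,"dy":0,"dz":0.8,"rx":0,"ry":0,"rz":0},{"fingers":-0.3,"dx":0,"dy":0,"dz":0.5,"rx":0,"ry":0,"rz":0},{"fingers":-0.3,"dx":0,"dy":0,"dz":0,"rx":0,"ry":0,"rz":0}]'

```text
time_s: 18.4
tool_pos: [0.4415, -0.3335, 0.1339]
tool_rot: [179.9, 45.0, 15.5]
force: [0.1, 0.8, 0.4]
grip_width: 0.0566
```

```bash
python3 - <<'E'
from kin import *
o=st(); o,W=wristcam('w8')
A=mk(15.6,np.radians(-45),0)
T=R.from_euler('xyz',o['tool_rot'],degrees=True).as_matrix()
g=np.array([.4498,-.331,.142])+.042*A[:,2];print('shift tool mm',(T.T@(g-o['tool_pos'])*1000).round(1),'rot deg',np.degrees(R.from_matrix(T.T@A).as_rotvec()).round(2))
print(proj(W,np.array([.4498,-.331,.142])))
E
```

```text
{'time_s': 18.4, 'qpos': [-16.0388, 50.9336, 57.7148, 77.365, -5.2391, 99.7031, -33.6672], 'tool_pos': [0.4415, -0.3335, 0.1339], 'tool_rot': [179.9375, 45.0263, 15.4973], 'force': [0.1325, 0.7662, 0.414], 'grip_width': 0.0566}
shift tool mm [ 0.5 -0.2 30.1] rot deg [-0.01  0.03 -0.07]
[260.16786479 228.07963162]
```

View pics/w8.png

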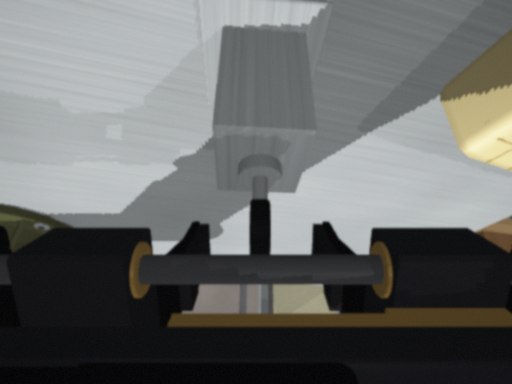

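Request:
carry_out --plan '[{"fingers":-0.3,"dx":0,"dy":0,"dz":0.5,"rx":0,"ry":0,"rz":0},{"fingers":-0.3,"dx":0.02,"dy":0,"dz":0.5,"rx":0,"ry":0,"rz":0},{"fingers":-0.3,"dx":0,"dy":0,"dz":0,"rx":0,"ry":0,"rz":0},{"fingers":1,"dx":0,"dy":0,"dz":0,"rx":0,"ry":0,"rz":0},{"fingers":1,"dx":0,"dy":0,"dz":0,"rx":0,"ry":0,"rz":0},{"fingers":1,"dx":0,"dy":0,"dz":0,"rx":0,"ry":0,"rz":0},{"fingers":1,"dx":0,"dy":0,"dz":0,"rx":0,"ry":0,"rz":0},{"fingers":1,"dx":0,"dy":0,"dz":0,"rx":0,"ry":0,"rz":0}]' --force 50

```text
time_s: 19.45
tool_pos: [0.4222, -0.3392, 0.1124]
tool_rot: [179.9, 45.0, 15.5]
force: [0.3, -0.5, -0.3]
grip_width: 0.0143
```

```bash
python3 - <<'E'
from kin import *
o=st(); o,W=wristcam('w9'); fixcam('side','s9'); fixcam('scene','c9')
a=cv2.imread('pics/s9.png'); b=cv2.imread('pics/c9.png')
cv2.imwrite('pics/cs9.png',np.hstack([cv2.resize(a[240:345,165:265],None,fx=4,fy=4,interpolation=cv2.INTER_CUBIC),cv2.resize(b[165:270,100:200],None,fx=4,fy=4,interpolation=cv2.INTER_CUBIC)]))
E
```

```text
{'time_s': 19.45, 'qpos': [-16.5922, 50.6818, 57.6961, 81.191, -5.1852, 96.2709, -33.6921], 'tool_pos': [0.4222, -0.3392, 0.1124], 'tool_rot': [179.8978, 44.9881, 15.5475], 'force': [0.2862, -0.5491, -0.3358], 'grip_width': 0.0143}
```

View pics/cs9.png

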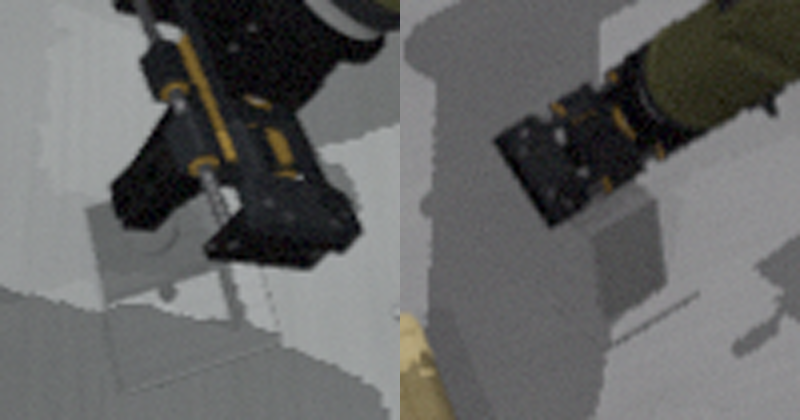

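View pics/w9.png

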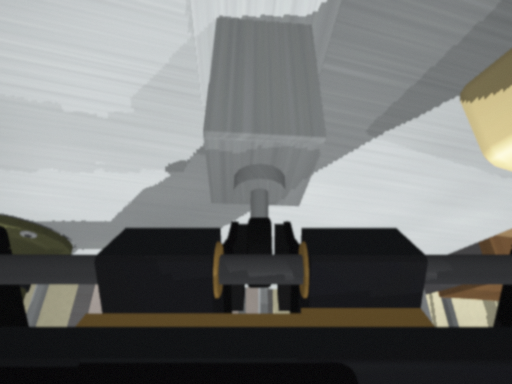

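Almost closed; wait for the width to reach 12 mm.

Request:
carry_out --plan '[{"fingers":1,"dx":0,"dy":0,"dz":0,"rx":0,"ry":0,"rz":0},{"fingers":1,"dx":0,"dy":0,"dz":0,"rx":0,"ry":0,"rz":0},{"fingers":1,"dx":0,"dy":0,"dz":0,"rx":0,"ry":0,"rz":0}]'

```text
time_s: 19.98
tool_pos: [0.4222, -0.3391, 0.1123]
tool_rot: [179.9, 45.0, 15.6]
force: [0.5, 0.1, 0.8]
grip_width: 0.0115
```

Request:
carry_out --plan '[{"fingers":1,"dx":-0.1,"dy":0,"dz":-0.1,"rx":0,"ry":0,"rz":0},{"fingers":1,"dx":-0.3,"dy":0,"dz":-0.3,"rx":0,"ry":0,"rz":0},{"fingers":1,"dx":-0.5,"dy":0,"dz":-0.5,"rx":0,"ry":0,"rz":0},{"fingers":1,"dx":-0.5,"dy":0,"dz":-0.5,"rx":0,"ry":0,"rz":0},{"fingers":1,"dx":-0.5,"dy":0,"dz":-0.5,"rx":0,"ry":0,"rz":0},{"fingers":1,"dx":-0.5,"dy":0,"dz":-0.5,"rx":0,"ry":0,"rz":0},{"fingers":1,"dx":0,"dy":0,"dz":0,"rx":0,"ry":0,"rz":0}]'

```text
time_s: 20.85
tool_pos: [0.4226, -0.3398, 0.2161]
tool_rot: [179.7, 44.9, 15.4]
force: [0.5, 0.5, -1.2]
grip_width: 0.0114
```

```bash
python3 - <<'E'
from kin import *
o=st(); o,W=wristcam('w10'); fixcam('side','s10'); fixcam('scene','c10')
a=cv2.imread('pics/s10.png'); b=cv2.imread('pics/c10.png')
cv2.imwrite('pics/cs10.png',np.hstack([cv2.resize(a[210:345,150:250],None,fx=4,fy=4,interpolation=cv2.INTER_CUBIC),cv2.resize(b[135:270,100:200],None,fx=4,fy=4,interpolation=cv2.INTER_CUBIC)]))
E
```

```text
{'time_s': 20.85, 'qpos': [-17.2793, 45.4744, 61.0631, 76.2991, -1.0885, 104.3012, -30.52], 'tool_pos': [0.4226, -0.3398, 0.2161], 'tool_rot': [179.7193, 44.8516, 15.4098], 'force': [0.5194, 0.5248, -1.2383], 'grip_width': 0.0114}
```

View pics/cs10.png

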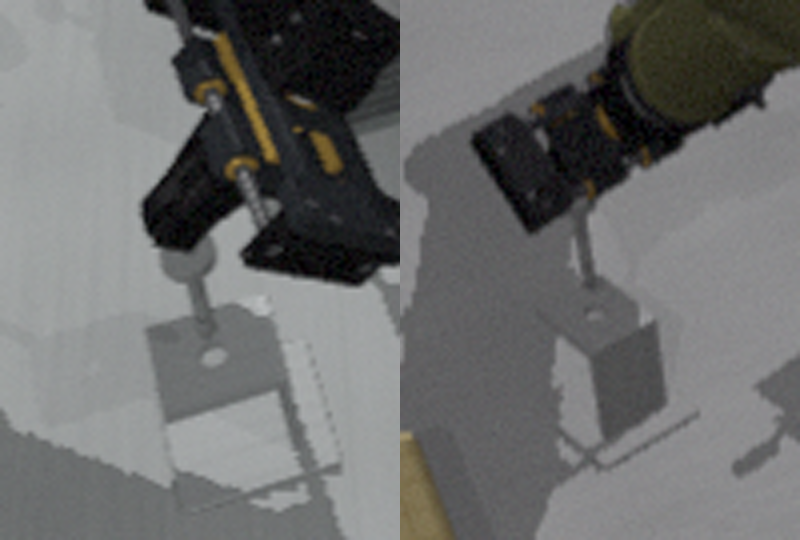

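View pics/w10.png

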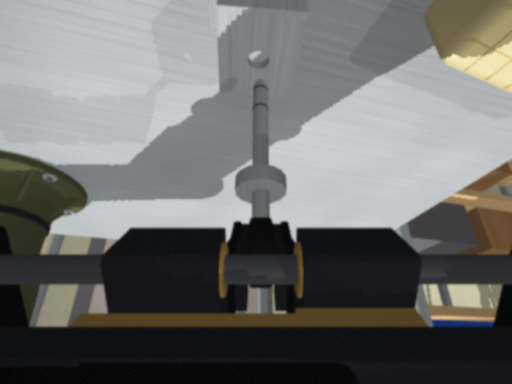

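```bash
cat >> kin.py <<'E'
LOGD=[]
def sim(q,waypts,P,n=25,verbose=True):
    """min-norm diff IK along waypoints [(p,A)]"""
    out=[]
    for p1,A1 in waypts:
        p0,A0=fk(q,P); rv=(R.from_matrix(A0.T@A1)).as_rotvec()
        for k in range(1,n+1):
            pt=p0+(p1-p0)*k/n; At=A0@R.from_rotvec(rv*k/n).as_matrix()
            for it in range(4):
                p,A=fk(q,P); e=np.r_[pt-p,A@R.from_matrix(A.T@At).as_rotvec()]
                J=np.zeros((6,7))
                for j in range(7):
                    qq=q.copy(); qq[j]+=.01; pp,AA=fk(qq,P); J[:3,j]=(pp-p)/.01; J[3:,j]=R.from_matrix(AA@A.T).as_rotvec()/.01
                q=np.clip(q+np.linalg.pinv(J,rcond=1e-3)@e,LO,HI)
        p,A=fk(q,P); err=np.linalg.norm(p-p1)*1000,np.degrees(np.linalg.norm(R.from_matrix(A.T@A1).as_rotvec()))
        out.append((q.round(0),np.round(err,1))); 
        if verbose: print(q.round(0).tolist(),np.round(err,1).tolist())
    return q
E
python3 - <<'E'
from kin import *
o,W=pickle.load(open('w10.pkl','rb')); P=pickle.load(open('kin.pkl','rb'))
T=R.from_euler('xyz',o['tool_rot'],degrees=True).as_matrix()
for a in (40,45,50):
  t=np.array([np.sin(np.radians(a)),0,np.cos(np.radians(a))])
  for s in (.035,.045,.125): print(a,s,proj(W,o['tool_pos']+T@(np.array([0,0,-.042])+s*t)).round(1))
a=np.radians(-45)
A=mk(15.6,a,0); up=np.array([0,0,1.])
tube=np.array([.4885,.0425,0]); dz=.042*A[:,2]
for dd in (90,135,112,270,292,315):
  print('d',dd); q=o['qpos']
  w=[(np.array([.45,-.331,.39])+dz,A),(tube+up*.39+dz,A),(tube+up*.175+dz,A),(tube+up*.35+dz,A)]
  A3=mkf(dd,a); d=np.array([np.cos(np.radians(dd)),np.sin(np.radians(dd)),0]); g3=np.array([.483,.322,.122])-.125*d
  w+=[(g3+up*.15+.042*A3[:,2],A3),(g3+.042*A3[:,2],A3)]
  sim(q,w,P)
E
```

```text
40 0.035 [260.4 194.5]
40 0.045 [260.4 180.5]
40 0.125 [260.3  92.8]
45 0.035 [260.4 191.7]
45 0.045 [260.4 176.7]
45 0.125 [260.3  80.6]
50 0.035 [260.4 189.2]
50 0.045 [260.4 173.3]
50 0.125 [260.3  68.2]
d 90
[-15.0, 41.0, 64.0, 65.0, 4.0, 117.0, -24.0] [0.0, 0.0]
[-40.0, 38.0, 55.0, 61.0, -9.0, 118.0, -59.0] [117.7, 17.0]
[-43.0, 45.0, 51.0, 80.0, -15.0, 112.0, -63.0] [0.0, 0.0]
[-37.0, 35.0, 45.0, 67.0, -7.0, 118.0, -66.0] [77.6, 11.2]
[-40.0, -0.0, 44.0, 112.0, -46.0, 77.0, 19.0] [0.0, 0.0]
[-36.0, 15.0, 44.0, 120.0, -59.0, 72.0, 39.0] [0.0, 0.0]
d 135
[-15.0, 41.0, 64.0, 65.0, 4.0, 117.0, -24.0] [0.0, 0.0]
[-40.0, 38.0, 55.0, 61.0, -9.0, 118.0, -59.0] [117.7, 17.0]
[-43.0, 45.0, 51.0, 80.0, -15.0, 112.0, -63.0] [0.0, 0.0]
[-37.0, 35.0, 45.0, 67.0, -7.0, 118.0, -66.0] [77.6, 11.2]
[-17.0, 33.0, 16.0, 72.0, -41.0, 108.0, 43.0] [0.0, 0.0]
[-16.0, 40.0, 15.0, 79.0, -41.0, 97.0, 51.0] [0.0, 0.0]
d 112
[-15.0, 41.0, 64.0, 65.0, 4.0, 117.0, -24.0] [0.0, 0.0]
[-40.0, 38.0, 55.0, 61.0, -9.0, 118.0, -59.0] [117.7, 17.0]
[-43.0, 45.0, 51.0, 80.0, -15.0, 112.0, -63.0] [0.0, 0.0]
[-37.0, 3
[... 552 characters left out ...]
65.0, 4.0, 117.0, -24.0] [0.0, 0.0]
[-40.0, 38.0, 55.0, 61.0, -9.0, 118.0, -59.0] [117.7, 17.0]
[-43.0, 45.0, 51.0, 80.0, -15.0, 112.0, -63.0] [0.0, 0.0]
[-37.0, 35.0, 45.0, 67.0, -7.0, 118.0, -66.0] [77.6, 11.2]
[-109.0, 61.0, 71.0, 76.0, -18.0, 100.0, -154.0] [170.0, 46.0]
[-110.0, 75.0, 71.0, 85.0, -32.0, 93.0, -154.0] [188.7, 44.7]
d 315
[-15.0, 41.0, 64.0, 65.0, 4.0, 117.0, -24.0] [0.0, 0.0]
[-40.0, 38.0, 55.0, 61.0, -9.0, 118.0, -59.0] [117.7, 17.0]
[-43.0, 45.0, 51.0, 80.0, -15.0, 112.0, -63.0] [0.0, 0.0]
[-37.0, 35.0, 45.0, 67.0, -7.0, 118.0, -66.0] [77.6, 11.2]
[-132.0, 48.0, 71.0, 97.0, -3.0, 80.0, -154.0] [175.9, 41.9]
[-129.0, 66.0, 71.0, 104.0, -24.0, 72.0, -154.0] [171.6, 33.8]
```

```bash
cat > s2.py <<'E'
from kin import *
o,W=pickle.load(open('w10.pkl','rb')); P=pickle.load(open('kin.pkl','rb'))
a=np.radians(-45); up=np.array([0,0,1.]); tube=np.array([.4885,.0425,0])
def Z(x,y,z,az): A=mk(az,a,0); return (np.array([x,y,z])+.042*A[:,2],A)
for az in (15.6,0,-20,-45,45,70,90):
  for z in (.29,.36):
    print('az',az,'z',z)
    w=[Z(.45,-.331,z,15.6),Z(.42,-.15,z,(15.6+az)/2),Z(tube[0],tube[1],z,az),Z(tube[0],tube[1],.175,az)]
    sim(o['qpos'],w,P,n=15)
E
python3 s2.py
```

```text
az 15.6 z 0.29
[-17.0, 44.0, 62.0, 73.0, 1.0, 108.0, -29.0] [0.0, 0.0]
[-40.0, 35.0, 65.0, 86.0, -1.0, 112.0, -43.0] [0.0, 0.0]
[-45.0, 41.0, 57.0, 73.0, -13.0, 118.0, -59.0] [37.2, 5.4]
[-45.0, 46.0, 54.0, 80.0, -17.0, 113.0, -61.0] [0.0, 0.0]
az 15.6 z 0.36
[-16.0, 42.0, 64.0, 68.0, 3.0, 114.0, -26.0] [0.0, 0.0]
[-40.0, 33.0, 68.0, 81.0, 2.0, 118.0, -41.0] [5.7, 0.8]
[-42.0, 39.0, 55.0, 66.0, -10.0, 118.0, -60.0] [90.0, 13.0]
[-43.0, 45.0, 51.0, 80.0, -15.0, 112.0, -63.0] [0.0, 0.0]
az 0 z 0.29
[-17.0, 44.0, 62.0, 73.0, 1.0, 108.0, -29.0] [0.0, 0.0]
[-36.0, 38.0, 66.0, 84.0, -5.0, 115.0, -47.0] [0.0, 0.0]
[-36.0, 39.0, 50.0, 72.0, -19.0, 118.0, -75.0] [53.8, 7.8]
[-35.0, 43.0, 47.0, 80.0, -21.0, 114.0, -75.0] [0.0, 0.0]
az 0 z 0.36
[-16.0, 42.0, 64.0, 68.0, 3.0, 114.0, -26.0] [0.0, 0.0]
[-36.0, 36.0, 69.0, 79.0, -2.0, 118.0, -44.0] [28.3, 4.1]
[-31.0, 36.0, 44.0, 64.0, -16.0, 118.0, -79.0] [107.3, 15.5]
[-32.0, 41.0, 41.0, 80.0, -18.0, 114.0, -78.0] [0.0, 0.0]
az -20 z 0.29
[-17.0, 44.0, 62.0, 73.0, 1.0, 108.0, -29.0] [0.0, 0.0]
[-32.0, 40.0, 67.0, 82.0, -10.0, 118.0, -52.0] [7.6, 
[... 1598 characters left out ...]
.0, 42.0, 64.0, 68.0, 3.0, 114.0, -26.0] [0.0, 0.0]
[-56.0, 21.0, 66.0, 90.0, 17.0, 107.0, -33.0] [0.0, 0.0]
[-70.0, 23.0, 56.0, 85.0, 19.0, 107.0, -30.0] [0.0, 0.0]
[-67.0, 33.0, 52.0, 97.0, 11.0, 89.0, -37.0] [0.0, 0.0]
az 90 z 0.29
[-17.0, 44.0, 62.0, 73.0, 1.0, 108.0, -29.0] [0.0, 0.0]
[-61.0, 19.0, 65.0, 100.0, 20.0, 97.0, -33.0] [0.0, 0.0]
[-80.0, 15.0, 54.0, 100.0, 28.0, 92.0, -29.0] [0.0, 0.0]
[-76.0, 23.0, 51.0, 107.0, 23.0, 80.0, -33.0] [0.0, 0.0]
az 90 z 0.36
[-16.0, 42.0, 64.0, 68.0, 3.0, 114.0, -26.0] [0.0, 0.0]
[-63.0, 15.0, 66.0, 94.0, 24.0, 104.0, -31.0] [0.0, 0.0]
[-81.0, 11.0, 54.0, 95.0, 31.0, 99.0, -26.0] [0.0, 0.0]
[-76.0, 23.0, 50.0, 107.0, 23.0, 80.0, -33.0] [0.0, 0.0]
```

```bash
cat > s3.py <<'E'
from kin import *
o,W=pickle.load(open('w10.pkl','rb')); P=pickle.load(open('kin.pkl','rb'))
a=np.radians(-45); up=np.array([0,0,1.]); tube=np.array([.4885,.0425,0])
def Z(x,y,z,az): A=mk(az,a,0); return (np.array([x,y,z])+.042*A[:,2],A)
def F(d,z):
    A3=mkf(d,a); dv=np.array([np.cos(np.radians(d)),np.sin(np.radians(d)),0]); g3=np.array([.483,.322,z])-.125*dv; return (g3+.042*A3[:,2],A3)
for az in (60,75,90):
  print('AZ',az)
  q=sim(o['qpos'],[Z(.45,-.331,.36,15.6),Z(.43,-.15,.36,(15.6+az)/2),Z(tube[0],tube[1],.36,az),Z(tube[0],tube[1],.175,az),Z(tube[0],tube[1],.36,az)],P,n=15)
  for d in (90,112,135,160,180,225,250,270,290,315):
    print(' d',d,end=' '); p,A=F(d,.30); rv=R.from_matrix(fk(q,P)[1].T@A).as_rotvec(degrees=True); print('rot',rv.round(0))
    sim(q,[(p,A),F(d,.122)],P,n=25)
E
python3 s3.py
```

```text
AZ 60
[-16.0, 42.0, 64.0, 68.0, 3.0, 114.0, -26.0] [0.0, 0.0]
[-51.0, 26.0, 65.0, 87.0, 13.0, 109.0, -33.0] [0.0, 0.0]
[-65.0, 28.0, 57.0, 80.0, 13.0, 111.0, -33.0] [0.0, 0.0]
[-63.0, 37.0, 53.0, 92.0, 5.0, 94.0, -40.0] [0.0, 0.0]
[-65.0, 28.0, 57.0, 80.0, 13.0, 111.0, -33.0] [0.0, 0.0]
 d 90 rot [ -0.  88. -33.]
[-73.0, -8.0, 71.0, 111.0, -39.0, 75.0, 11.0] [15.1, 1.7]
[-53.0, 22.0, 64.0, 120.0, -66.0, 79.0, 43.0] [0.0, 0.0]
 d 112 rot [ -0.  83. -57.]
[-37.0, 21.0, 46.0, 92.0, -52.0, 101.0, 36.0] [0.0, 0.0]
[-33.0, 32.0, 42.0, 101.0, -57.0, 90.0, 50.0] [0.0, 0.0]
 d 135 rot [ -0.  76. -82.]
[-27.0, 35.0, 33.0, 70.0, -49.0, 114.0, 45.0] [0.0, 0.0]
[-27.0, 43.0, 31.0, 79.0, -49.0, 101.0, 56.0] [0.0, 0.0]
 d 160 rot [  -0.   64. -108.]
[-20.0, 48.0, 12.0, 43.0, -36.0, 118.0, 50.0] [60.4, 8.7]
[-20.0, 53.0, 12.0, 56.0, -32.0, 111.0, 59.0] [0.0, 0.0]
 d 180 rot [  -0.   52. -128.]
[-24.0, 51.0, 6.0, 38.0, -23.0, 118.0, 60.0] [70.5, 14.6]
[-22.0, 62.0, -1.0, 39.0, -17.0, 118.0, 64.0] [21.2, 3.1]
 d 225 rot [   0.   16. -169.]
[-91.0, 49.0, 71.0, 74.0, 269.0, 118.0, -154.0] [480.6, 133.6]
[... 3506 characters left out ...]
0, 111.0, -154.0] [910.1, 167.1]
[33.0, 113.0, 58.0, 3.0, -67.0, 118.0, -154.0] [839.1, 84.4]
 d 250 rot [   0.   21. -165.]
[-164.0, -17.0, -10.0, 140.0, 7.0, 5.0, 136.0] [1152.2, 178.4]
[-60.0, 63.0, 30.0, 42.0, -4.0, 118.0, 124.0] [6.2, 0.9]
 d 270 rot [ -0.  -0. 180.]
[-88.0, 66.0, 71.0, 54.0, -27.0, 118.0, -154.0] [151.3, 57.5]
[-93.0, 78.0, 71.0, 67.0, -41.0, 111.0, -154.0] [188.1, 59.2]
 d 290 rot [ -0.  21. 165.]
[-106.0, 60.0, 71.0, 72.0, -17.0, 104.0, -154.0] [163.2, 46.5]
[-109.0, 75.0, 71.0, 83.0, -33.0, 95.0, -154.0] [189.5, 45.9]
 d 315 rot [ -0.  42. 143.]
[-132.0, 45.0, 71.0, 95.0, 0.0, 82.0, -154.0] [172.2, 42.5]
[-129.0, 66.0, 71.0, 104.0, -24.0, 72.0, -154.0] [171.5, 33.8]
```

```bash
cat >> kin.py <<'E'
def rows(p0,A0,p1,A1,n,off=.042):
    """interpolate the grasp point (off behind TCP) linearly, rotation by slerp; print per-row tool units"""
    g0=p0-off*A0[:,2]; g1=p1-off*A1[:,2]; rv=R.from_matrix(A0.T@A1).as_rotvec(); out=[];p=p0;A=A0
    for k in range(1,n+1):
        At=A0@R.from_rotvec(rv*k/n).as_matrix(); pt=g0+(g1-g0)*k/n+off*At[:,2]
        dp=A.T@(pt-p)/.03; dr=np.degrees(R.from_matrix(A.T@At).as_rotvec())/10
        dp=dp.round(2); dr=dr.round(2); out.append((dp.tolist(),dr.tolist()))
        p=p+A@(dp*.03); A=A@R.from_rotvec(np.radians(dr*10)).as_matrix()
    for r in out: print(r)
def cur():
    o=sensors.get_obs(); return o['tool_pos'],R.from_euler('xyz',o['tool_rot'],degrees=True).as_matrix()
a45=np.radians(-45)
def Z(x,y,z,az): A=mk(az,a45,0); return (np.array([x,y,z])+.042*A[:,2],A)
def F(d,z,a=a45):
    A3=mkf(d,a); dv=np.array([np.cos(np.radians(d)),np.sin(np.radians(d)),0]); g3=np.array([.483,.322,z])-.125*dv; return (g3+.042*A3[:,2],A3)
E
python3 - <<'E'
from kin import *
P=pickle.load(open('kin.pkl','rb')); o=sensors.get_obs(); t=np.array([.4885,.0425])
q=sim(o['qpos'],[Z(.45,-.331,.365,15.6),Z(*t,.365,75),Z(*t,.175,75),Z(*t,.32,75),F(120,.25),F(120,.12)],P)
p,A=cur(); print('lift'); p1,A1=Z(.45,-.331,.365,15.6); rows(p,A,p1,A1,4); print('go'); rows(p1,A1,*Z(*t,.365,75),12)
E
```

```text
[-16.0, 42.0, 64.0, 67.0, 3.0, 115.0, -25.0] [0.0, 0.0]
[-73.0, 20.0, 55.0, 87.0, 22.0, 105.0, -29.0] [0.0, 0.0]
[-69.0, 30.0, 51.0, 99.0, 14.0, 87.0, -36.0] [0.0, 0.0]
[-72.0, 22.0, 55.0, 91.0, 20.0, 101.0, -31.0] [0.0, 0.0]
[-32.0, 28.0, 41.0, 88.0, -52.0, 103.0, 43.0] [0.0, 0.0]
[-30.0, 36.0, 38.0, 93.0, -55.0, 94.0, 53.0] [0.0, 0.0]
lift
([-0.72, 0.0, -0.71], [0.0, 0.0, 0.0])
([-0.73, 0.0, -0.72], [0.0, 0.0, 0.0])
([-0.72, 0.0, -0.71], [0.0, 0.0, 0.0])
([-0.72, 0.01, -0.72], [0.0, 0.0, 0.0])
go
([0.27, -0.89, -0.27], [-0.35, -0.0, -0.35])
([0.33, -0.84, -0.33], [-0.35, -0.0, -0.35])
([0.39, -0.81, -0.39], [-0.35, -0.0, -0.35])
([0.44, -0.75, -0.44], [-0.35, 0.0, -0.35])
([0.49, -0.7, -0.49], [-0.35, 0.0, -0.35])
([0.53, -0.64, -0.53], [-0.35, 0.0, -0.35])
([0.58, -0.56, -0.58], [-0.35, 0.0, -0.35])
([0.62, -0.5, -0.62], [-0.35, 0.0, -0.35])
([0.64, -0.42, -0.64], [-0.35, 0.0, -0.35])
([0.68, -0.34, -0.68], [-0.35, 0.0, -0.35])
([0.7, -0.25, -0.7], [-0.35, 0.0, -0.35])
([0.72, -0.17, -0.72], [-0.35, 0.0, -0.35])
```

Request:
carry_out --plan '[{"fingers":1,"dx":-0.5,"dy":0,"dz":-0.5,"rx":0,"ry":0,"rz":0},{"fingers":1,"dx":-0.73,"dy":0,"dz":-0.72,"rx":0,"ry":0,"rz":0},{"fingers":1,"dx":-0.73,"dy":0,"dz":-0.72,"rx":0,"ry":0,"rz":0},{"fingers":1,"dx":-0.6,"dy":0,"dz":-0.6,"rx":0,"ry":0,"rz":0},{"fingers":1,"dx":-0.33,"dy":0.01,"dz":-0.33,"rx":0,"ry":0,"rz":0}]'

```text
time_s: 21.62
tool_pos: [0.4217, -0.3397, 0.3384]
tool_rot: [179.8, 44.9, 15.4]
force: [-0.4, -0.2, -0.8]
grip_width: 0.0115
```

Request:
carry_out --plan '[{"fingers":1,"dx":0.27,"dy":-0.89,"dz":-0.27,"rx":-0.35,"ry":0,"rz":-0.35},{"fingers":1,"dx":0.33,"dy":-0.84,"dz":-0.33,"rx":-0.35,"ry":0,"rz":-0.35},{"fingers":1,"dx":0.39,"dy":-0.81,"dz":-0.39,"rx":-0.35,"ry":0,"rz":-0.35},{"fingers":1,"dx":0.44,"dy":-0.75,"dz":-0.44,"rx":-0.35,"ry":0,"rz":-0.35},{"fingers":1,"dx":0.49,"dy":-0.7,"dz":-0.49,"rx":-0.35,"ry":0,"rz":-0.35},{"fingers":1,"dx":0.53,"dy":-0.64,"dz":-0.53,"rx":-0.35,"ry":0,"rz":-0.35},{"fingers":1,"dx":0.58,"dy":-0.56,"dz":-0.58,"rx":-0.35,"ry":0,"rz":-0.35},{"fingers":1,"dx":0.62,"dy":-0.5,"dz":-0.62,"rx":-0.35,"ry":0,"rz":-0.35},{"fingers":1,"dx":0.64,"dy":-0.42,"dz":-0.64,"rx":-0.35,"ry":0,"rz":-0.35},{"fingers":1,"dx":0.68,"dy":-0.34,"dz":-0.68,"rx":-0.35,"ry":0,"rz":-0.35},{"fingers":1,"dx":0.7,"dy":-0.25,"dz":-0.7,"rx":-0.35,"ry":0,"rz":-0.35},{"fingers":1,"dx":0.72,"dy":-0.17,"dz":-0.72,"rx":-0.35,"ry":0,"rz":-0.35}]'

```text
time_s: 23.12
tool_pos: [0.481, 0.0144, 0.336]
tool_rot: [180.0, 45.1, 75.2]
force: [0.7, -0.3, -0.5]
grip_width: 0.0116
```

Request:
carry_out --plan '[{"fingers":1,"dx":0,"dy":0,"dz":0,"rx":0,"ry":0,"rz":0},{"fingers":1,"dx":0,"dy":0,"dz":0,"rx":0,"ry":0,"rz":0}]'

```text
time_s: 23.38
tool_pos: [0.4809, 0.0128, 0.3362]
tool_rot: [179.9, 45.1, 74.9]
force: [-0.3, -0.1, -0.5]
grip_width: 0.0116
```

```bash
python3 - <<'E'
from kin import *
o=st(); o,W=wristcam('w11'); fixcam('side','s11'); fixcam('scene','c11')
a=cv2.imread('pics/s11.png'); b=cv2.imread('pics/c11.png')
cv2.imwrite('pics/cs11.png',np.hstack([cv2.resize(a[70:220,140:270],None,fx=3,fy=3.5,interpolation=cv2.INTER_CUBIC),cv2.resize(b[70:220,180:310],None,fx=3,fy=3.5,interpolation=cv2.INTER_CUBIC)]))
p,A=cur(); p1,A1=Z(.4885,.0425,.365,75); print('remaining'); rows(p,A,p1,A1,1)
E
```

```text
{'time_s': 23.375, 'qpos': [-73.0189, 20.5601, 56.0254, 86.8677, 21.7488, 105.1386, -28.8375], 'tool_pos': [0.4809, 0.0128, 0.3362], 'tool_rot': [179.9358, 45.1016, 74.8909], 'force': [-0.3113, -0.1047, -0.4702], 'grip_width': 0.0116}
remaining
([0.06, -0.02, -0.02], [-0.01, 0.01, -0.02])
```

View pics/cs11.png

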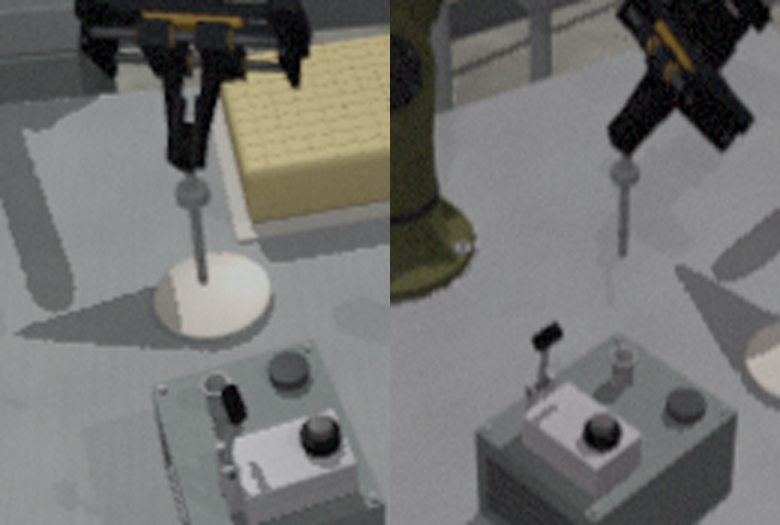

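View pics/w11.png

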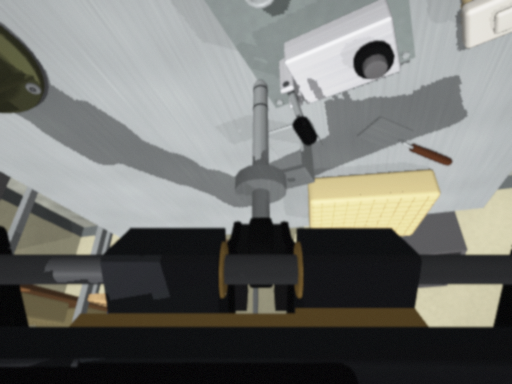

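```bash
python3 - <<'E'
from kin import *
o,W=pickle.load(open('w11.pkl','rb'));S=pickle.load(open('c11.pkl','rb'));D=pickle.load(open('s11.pkl','rb'))
tip,e1=tri([(S,(258,142.7)),(D,(207.2,149.9))]); col,e2=tri([(S,(258,119.3)),(D,(203.9,124.8))])
print(tip.round(4),e1,col.round(4),e2); v=tip-col; print('tilt deg',np.degrees(np.arctan2(v[:2],-v[2])))
p,A=o['tool_pos'],R.from_euler('xyz',o['tool_rot'],degrees=True).as_matrix()
for a in (43,45,47):
  t=np.array([np.sin(np.radians(a)),0,np.cos(np.radians(a))]); g=p-.042*A[:,2]; print(a,g.round(4),(g+A@t*.04).round(4),(g+A@t*.125).round(4),[proj(c,g+A@t*.125).round(1) for c in (S,D,W)],[proj(c,g+A@t*.045).round(1) for c in (S,D,W)])
ims=[cv2.resize(cv2.imread('pics/c11.png')[100:160,230:290],None,fx=6,fy=6,interpolation=cv2.INTER_CUBIC),cv2.resize(cv2.imread('pics/s11.png')[105:165,175:235],None,fx=6,fy=6,interpolation=cv2.INTER_CUBIC)]
cv2.imwrite('pics/tip.png',np.hstack(ims))
cv2.imwrite('pics/tipw.png',cv2.resize(cv2.imread('pics/w11.png')[60:220,200:320],None,fx=3.5,fy=3.5,interpolation=cv2.INTER_CUBIC))
E
```

```text
[0.4867 0.0445 0.2389] [1.8, 1.8] [0.488  0.0412 0.3244] [1.8, 1.8]
tilt deg [-0.89966374  2.22544019]
43 [0.4886 0.0415 0.3659] [0.4883 0.0401 0.3259] [0.4875 0.037  0.2409] [array([256.4, 142.4]), array([207.7, 151.5]), array([260.6,  85.1])] [array([257.9, 119.9]), array([204.4, 126.8]), array([260.7, 177.8])]
45 [0.4886 0.0415 0.3659] [0.4886 0.0414 0.3259] [0.4886 0.0413 0.2409] [array([257.7, 142.2]), array([208.1, 150.6]), array([260.6,  80.1])] [array([258.3, 119.8]), array([204.5, 126.5]), array([260.7, 176.3])]
47 [0.4886 0.0415 0.3659] [0.489  0.0428 0.3259] [0.4898 0.0455 0.2409] [array([259.1, 142. ]), array([208.4, 149.6]), array([260.6,  75.2])] [array([258.8, 119.7]), array([204.6, 126.2]), array([260.7, 174.9])]
```

View pics/tip.png

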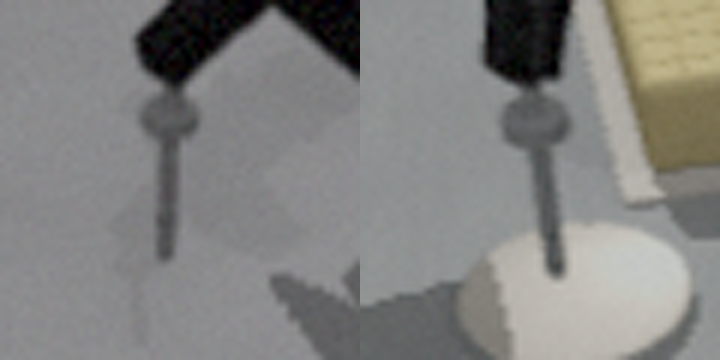

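View pics/tipw.png

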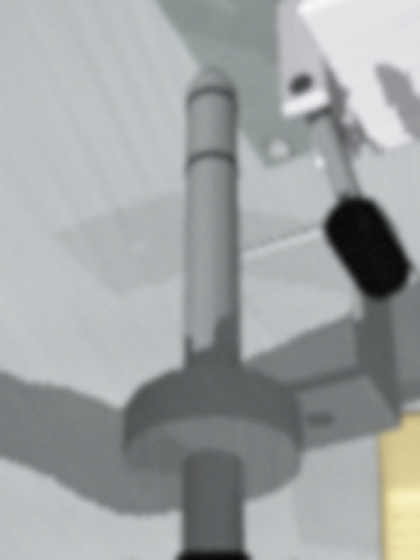

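```bash
python3 - <<'E'
from kin import *
p,A=cur(); rows(p,A,*Z(.488,.0427,.268,75),4)
E
```

```text
([0.59, -0.01, 0.57], [-0.0, 0.0, -0.0])
([0.59, -0.01, 0.56], [-0.0, 0.0, -0.01])
([0.58, -0.01, 0.57], [-0.01, 0.01, -0.0])
([0.59, -0.01, 0.56], [0.0, -0.0, -0.01])
```

Request:
carry_out --plan '[{"fingers":1,"dx":0.3,"dy":-0.01,"dz":0.28,"rx":0,"ry":0,"rz":0},{"fingers":1,"dx":0.59,"dy":-0.01,"dz":0.57,"rx":0,"ry":0,"rz":-0.01},{"fingers":1,"dx":0.59,"dy":-0.01,"dz":0.57,"rx":0,"ry":0.01,"rz":0},{"fingers":1,"dx":0.57,"dy":-0.01,"dz":0.56,"rx":-0.01,"ry":0,"rz":-0.01},{"fingers":1,"dx":0.3,"dy":0,"dz":0.28,"rx":0,"ry":0,"rz":0},{"fingers":1,"dx":0,"dy":0,"dz":0,"rx":0,"ry":0,"rz":0}]'

```text
time_s: 24.28
tool_pos: [0.48, 0.0154, 0.2376]
tool_rot: [-179.9, 45.0, 75.3]
force: [0.4, -0.7, -1.6]
grip_width: 0.0119
```

```bash
python3 - <<'E'
from kin import *
o=st(); o,W=wristcam('w12'); S=fixcam('scene','c12'); D=fixcam('side','s12')
p,A=cur(); g=p-.042*A[:,2]; t=np.array([.7071,0,.7071]); tip=g+A@t*.125; print('tip',tip.round(4),'g',g.round(4))
print('tip px',[proj(c,tip).round(1) for c in (S,D,W)],'mouth px',[proj(c,np.array([.488,.0427,.13])).round(1) for c in (S,D,W)])
ims=[cv2.resize(cv2.imread('pics/c12.png')[150:195,235:280],None,fx=8,fy=8,interpolation=cv2.INTER_CUBIC),cv2.resize(cv2.imread('pics/s12.png')[155:200,190:235],None,fx=8,fy=8,interpolation=cv2.INTER_CUBIC)]
cv2.imwrite('pics/tip2.png',np.hstack(ims))
cv2.imwrite('pics/tipw2.png',cv2.resize(cv2.imread('pics/w12.png')[20:220,160:360],None,fx=3,fy=3,interpolation=cv2.INTER_CUBIC))
E
```

```text
{'time_s': 24.275, 'qpos': [-71.9032, 24.5781, 53.9556, 94.331, 17.8638, 95.8479, -33.0048], 'tool_pos': [0.48, 0.0154, 0.2376], 'tool_rot': [-179.8762, 45.041, 75.286], 'force': [0.3696, -0.7219, -1.6396], 'grip_width': 0.0119}
tip [0.4885 0.0444 0.1437] g [0.4884 0.0442 0.2687]
tip px [array([257.9, 167.2]), array([211.8, 175.7]), array([262. ,  80.8])] mouth px [array([257.3, 170.7]), array([212.1, 179.4]), array([261.9,  69.6])]
```

View pics/tip2.png

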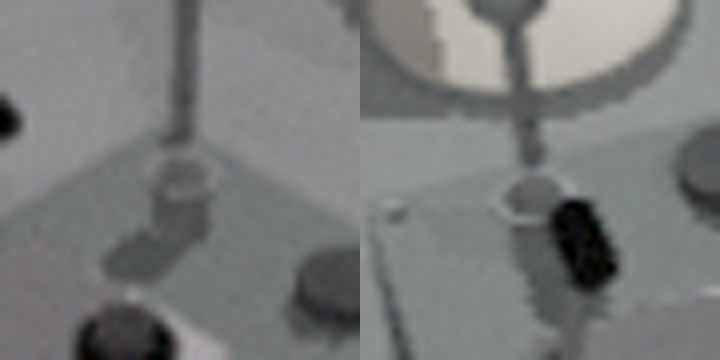

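View pics/tipw2.png

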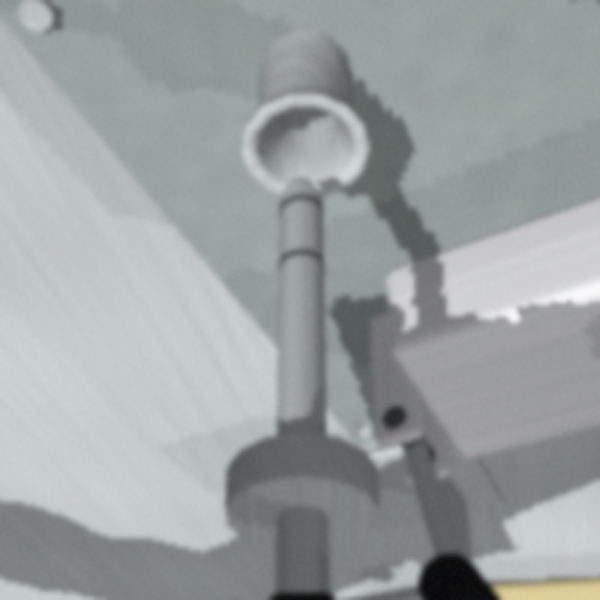

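```bash
python3 - <<'E'
from kin import *
o,W=pickle.load(open('w12.pkl','rb'));S=pickle.load(open('c12.pkl','rb'));D=pickle.load(open('s12.pkl','rb'))
m=[(S,(257.8,171.9)),(D,(212,179.6)),(W,(262,68))]; t=[(S,(257.2,167.6)),(D,(211.6,175.3)),(W,(260,80.3))]
print(tri(m),tri(t)); print([plane(d,u,.13).round(4) for d,u in m],[plane(d,u,.1437).round(4) for d,u in t])
p,A=cur(); print(p, (p-.042*A[:,2]).round(4))
E
```

```text
(array([0.48854128, 0.04335457, 0.12737145]), [2.1, 1.4, 1.2]) (array([0.48755178, 0.04411804, 0.14306843]), [1.9, 1.8, 0.6])
[array([0.4947, 0.0404, 0.13  ]), array([0.4877, 0.0418, 0.13  ]), array([0.4884, 0.044 , 0.13  ])] [array([0.4894, 0.0412, 0.1437]), array([0.4881, 0.046 , 0.1437]), array([0.4873, 0.0452, 0.1437])]
[0.48087356 0.01556522 0.23891363] [0.4884 0.0442 0.2687]
```

Request:
carry_out --plan '[{"fingers":1,"dx":0.12,"dy":0.02,"dz":0.15,"rx":0,"ry":0,"rz":0.03},{"fingers":1,"dx":0.14,"dy":0,"dz":0.14,"rx":0,"ry":0,"rz":0},{"fingers":1,"dx":0.14,"dy":0,"dz":0.14,"rx":0,"ry":0,"rz":0},{"fingers":1,"dx":0.14,"dy":0,"dz":0.14,"rx":0,"ry":0,"rz":0},{"fingers":1,"dx":0.14,"dy":0,"dz":0.14,"rx":0,"ry":0,"rz":0},{"fingers":1,"dx":0,"dy":0,"dz":0,"rx":0,"ry":0,"rz":0}]'

```text
time_s: 25.18
tool_pos: [0.4806, 0.0149, 0.2083]
tool_rot: [179.8, 45.0, 74.9]
force: [0.5, -0.5, 0.1]
grip_width: 0.0115
```

```bash
python3 - <<'E'
from kin import *
o=st(); o,W=wristcam('w13'); p,A=cur(); print('g',(p-.042*A[:,2]).round(4),'tiltaxis rod',(A@[.7071,0,.7071]).round(4))
cv2.imwrite('pics/tipw3.png',cv2.resize(cv2.imread('pics/w13.png')[20:220,160:360],None,fx=3,fy=3,interpolation=cv2.INTER_CUBIC))
E
```

```text
{'time_s': 25.175, 'qpos': [-71.2268, 26.2754, 53.2634, 96.0841, 16.5836, 92.9303, -34.1658], 'tool_pos': [0.4806, 0.0149, 0.2083], 'tool_rot': [179.7947, 44.9987, 74.8659], 'force': [0.4867, -0.5242, 0.0842], 'grip_width': 0.0115}
g [0.4884 0.0436 0.2383] tiltaxis rod [ 3.e-03 -5.e-04 -1.e+00]
```

View pics/tipw3.png

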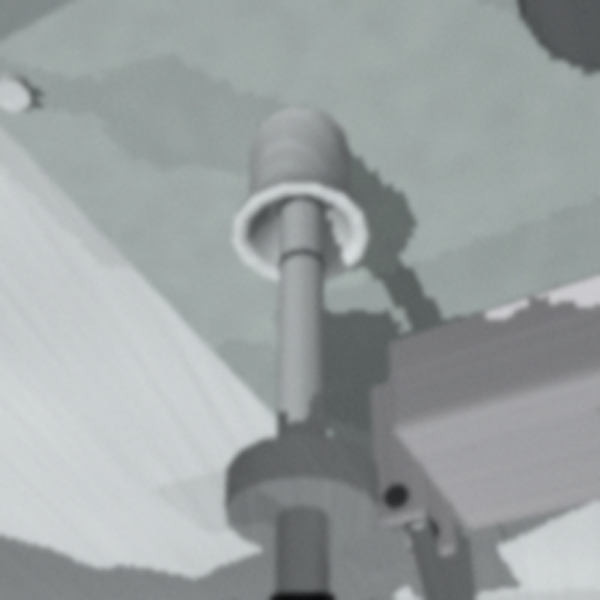

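Request:
carry_out --plan '[{"fingers":1,"dx":0.14,"dy":0,"dz":0.14,"rx":0,"ry":0,"rz":0},{"fingers":1,"dx":0.14,"dy":0,"dz":0.14,"rx":0,"ry":0,"rz":0},{"fingers":1,"dx":0.14,"dy":0,"dz":0.14,"rx":0,"ry":0,"rz":0},{"fingers":1,"dx":0.14,"dy":0,"dz":0.14,"rx":0,"ry":0,"rz":0},{"fingers":1,"dx":0,"dy":0,"dz":0,"rx":0,"ry":0,"rz":0}]'

```text
time_s: 25.85
tool_pos: [0.4807, 0.0148, 0.1845]
tool_rot: [179.8, 45.0, 74.9]
force: [-0.5, -1.3, -1.3]
grip_width: 0.0118
```

Request:
carry_out --plan '[{"fingers":1,"dx":0.14,"dy":0,"dz":0.14,"rx":0,"ry":0,"rz":0},{"fingers":1,"dx":0.14,"dy":0,"dz":0.14,"rx":0,"ry":0,"rz":0},{"fingers":1,"dx":0.14,"dy":0,"dz":0.14,"rx":0,"ry":0,"rz":0},{"fingers":1,"dx":0.14,"dy":0,"dz":0.14,"rx":0,"ry":0,"rz":0},{"fingers":1,"dx":0,"dy":0,"dz":0,"rx":0,"ry":0,"rz":0}]'

```text
time_s: 26.48
tool_pos: [0.4807, 0.0148, 0.1608]
tool_rot: [179.8, 45.0, 74.9]
force: [0.4, -1.0, -0.3]
grip_width: 0.0115
```

```bash
python3 - <<'E'
from kin import *
o=st(); o,W=wristcam('w14'); p,A=cur(); print('g',(p-.042*A[:,2]).round(4))
cv2.imwrite('pics/tipw4.png',cv2.resize(cv2.imread('pics/w14.png')[20:220,160:360],None,fx=3,fy=3,interpolation=cv2.INTER_CUBIC))
E
```

```text
{'time_s': 26.475, 'qpos': [-69.966, 29.3605, 51.7994, 98.4978, 14.4488, 88.3678, -35.5148], 'tool_pos': [0.4807, 0.0148, 0.1608], 'tool_rot': [179.7951, 44.9986, 74.8668], 'force': [0.4363, -0.9609, -0.3335], 'grip_width': 0.0115}
g [0.4885 0.0435 0.1908]
```

View pics/tipw4.png

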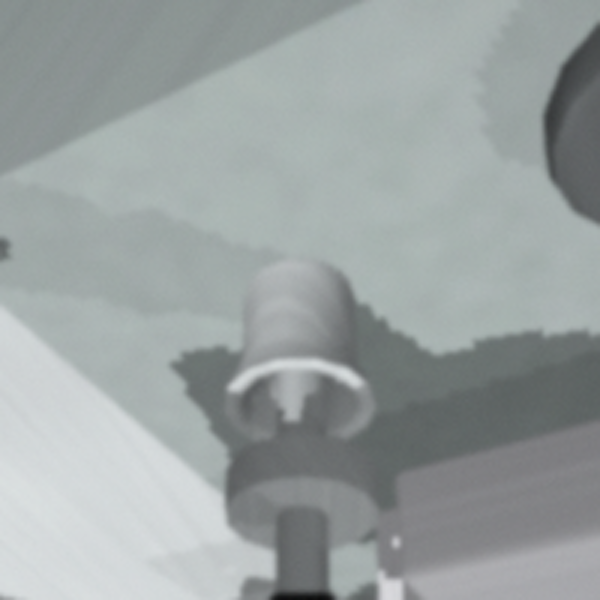

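Request:
carry_out --plan '[{"fingers":1,"dx":0.12,"dy":0,"dz":0.12,"rx":0,"ry":0,"rz":0},{"fingers":1,"dx":0.1,"dy":0,"dz":0.1,"rx":0,"ry":0,"rz":0},{"fingers":1,"dx":0.05,"dy":0,"dz":0.05,"rx":0,"ry":0,"rz":0},{"fingers":1,"dx":0.03,"dy":0,"dz":0.03,"rx":0,"ry":0,"rz":0},{"fingers":1,"dx":0,"dy":0,"dz":0,"rx":0,"ry":0,"rz":0}]'

```text
time_s: 27.15
tool_pos: [0.4811, 0.0149, 0.1484]
tool_rot: [179.7, 45.0, 74.8]
force: [0.3, 0.3, -0.7]
grip_width: 0.0115
```

Request:
carry_out --plan '[{"fingers":1,"dx":0.03,"dy":0,"dz":0.03,"rx":0,"ry":0,"rz":0},{"fingers":1,"dx":0.03,"dy":0,"dz":0.03,"rx":0,"ry":0,"rz":0},{"fingers":1,"dx":0,"dy":0,"dz":0,"rx":0,"ry":0,"rz":0}]'

```text
time_s: 27.52
tool_pos: [0.481, 0.0149, 0.1458]
tool_rot: [179.8, 45.0, 74.8]
force: [0.5, -0.8, -1.0]
grip_width: 0.0115
```

Request:
carry_out --plan '[{"fingers":1,"dx":0.03,"dy":0,"dz":0.03,"rx":0,"ry":0,"rz":0},{"fingers":1,"dx":0,"dy":0,"dz":0,"rx":0,"ry":0,"rz":0}]'

```text
time_s: 27.78
tool_pos: [0.4812, 0.0149, 0.1452]
tool_rot: [179.7, 45.0, 74.8]
force: [-0.5, 2.0, 3.4]
grip_width: 0.0115
```

Request:
carry_out --plan '[{"fingers":1,"dx":0.03,"dy":0,"dz":0.03,"rx":0,"ry":0,"rz":0},{"fingers":1,"dx":0,"dy":0,"dz":0,"rx":0,"ry":0,"rz":0}]'

```text
time_s: 28.02
tool_pos: [0.4812, 0.0148, 0.1452]
tool_rot: [179.7, 45.1, 74.8]
force: [-1.7, 2.3, 11.1]
grip_width: 0.0117
```

```bash
python3 - <<'E'
from kin import *
o=st(); o,W=wristcam('w15'); p,A=cur(); print('g',(p-.042*A[:,2]).round(4))
fixcam('scene','c15')
a=cv2.resize(cv2.imread('pics/w15.png')[100:240,190:330],None,fx=4,fy=4,interpolation=cv2.INTER_CUBIC)[:,:400]
b=cv2.resize(cv2.imread('pics/c15.png')[130:200,225:275],None,fx=8,fy=8,interpolation=cv2.INTER_CUBIC)
cv2.imwrite('pics/in1.png',np.hstack([a,b]))
E
```

```text
{'time_s': 28.025, 'qpos': [-69.4802, 30.533, 51.2461, 99.1169, 13.7464, 86.8929, -35.9667], 'tool_pos': [0.4812, 0.0148, 0.1452], 'tool_rot': [179.7097, 45.055, 74.7795], 'force': [-1.7398, 2.303, 11.1426], 'grip_width': 0.0117}
g [0.4888 0.0435 0.1749]
```

View pics/in1.png

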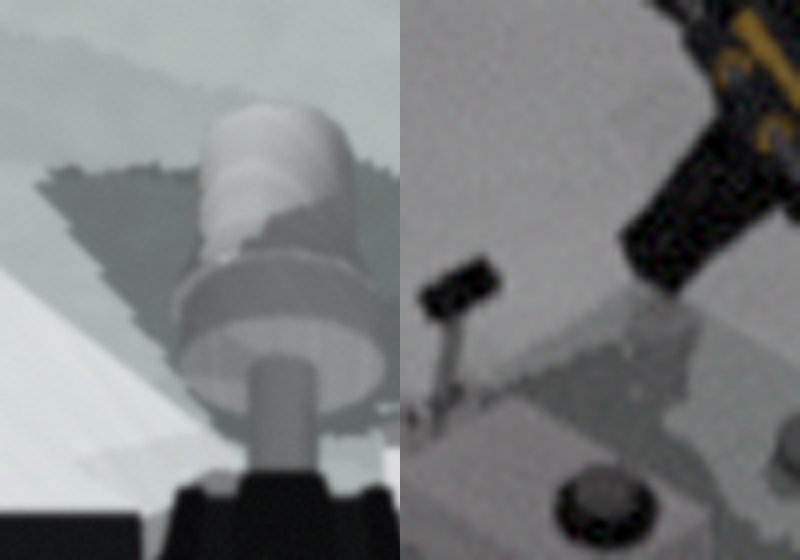

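Request:
carry_out --plan '[{"fingers":1,"dx":-0.08,"dy":0,"dz":-0.08,"rx":0,"ry":0,"rz":0},{"fingers":1,"dx":-0.16,"dy":0,"dz":-0.16,"rx":0,"ry":0,"rz":0},{"fingers":1,"dx":-0.24,"dy":0,"dz":-0.24,"rx":0,"ry":0,"rz":0},{"fingers":1,"dx":-0.3,"dy":0,"dz":-0.3,"rx":0,"ry":0,"rz":0},{"fingers":1,"dx":-0.3,"dy":0,"dz":-0.3,"rx":0,"ry":0,"rz":0},{"fingers":1,"dx":-0.3,"dy":0,"dz":-0.3,"rx":0,"ry":0,"rz":0},{"fingers":1,"dx":-0.4,"dy":0,"dz":-0.4,"rx":0,"ry":0,"rz":0},{"fingers":1,"dx":-0.5,"dy":0,"dz":-0.5,"rx":0,"ry":0,"rz":0},{"fingers":1,"dx":-0.6,"dy":0,"dz":-0.6,"rx":0,"ry":0,"rz":0},{"fingers":1,"dx":-0.6,"dy":0,"dz":-0.6,"rx":0,"ry":0,"rz":0},{"fingers":1,"dx":-0.3,"dy":0,"dz":-0.3,"rx":0,"ry":0,"rz":0},{"fingers":1,"dx":0,"dy":0,"dz":0,"rx":0,"ry":0,"rz":0}]'

```text
time_s: 29.62
tool_pos: [0.4809, 0.015, 0.3043]
tool_rot: [179.7, 44.9, 74.8]
force: [-1.3, 0.0, -1.2]
grip_width: 0.0116
```

```bash
python3 - <<'E'
from kin import *
o=st(); o,W=wristcam('w16'); fixcam('scene','c16'); fixcam('side','s16')
p,A=cur(); print('g',(p-.042*A[:,2]).round(4),'tip',(p-.042*A[:,2]+A@[.0884,0,.0884]).round(4))
P=pickle.load(open('kin.pkl','rb'))
sim(o['qpos'],[F(120,.27),F(120,.12)],P)
rows(p,A,*F(120,.27),12)
a=cv2.resize(cv2.imread('pics/w16.png')[60:240,170:350],None,fx=2.2,fy=2.2,interpolation=cv2.INTER_CUBIC)
b=cv2.resize(cv2.imread('pics/c16.png')[100:199,200:299],None,fx=4,fy=4,interpolation=cv2.INTER_CUBIC)
cv2.imwrite('pics/out1.png',np.hstack([a,b]))
# plate centre
S=pickle.load(open('scene0.pkl','rb'));D=pickle.load(open('side0.pkl','rb'))
for n,d in (('c',S),('s',D)):
    im=d['color'].astype(int); roi=np.zeros(im.shape[:2],bool); 
    if n=='c': roi[155:195,290:345]=1
    else: roi[135:172,185:238]=1
    m=((im[...,0]-im[...,2])>8)&roi
    cn,_=cv2.findContours(m.astype(np.uint8),0,1); c=max(cn,key=cv2.contourArea); e=cv2.fitEllipse(c); print(n,e,plane(d,e[0],.012).round(4))
E
```

```text
{'time_s': 29.625, 'qpos': [-73.0225, 21.464, 55.5167, 89.5451, 20.5036, 102.0836, -30.6385], 'tool_pos': [0.4809, 0.015, 0.3043], 'tool_rot': [179.6717, 44.8675, 74.7797], 'force': [-1.3182, 0.0134, -1.2131], 'grip_width': 0.0116}
g [0.4878 0.0437 0.3327] tip [0.488  0.0437 0.2076]
[-33.0, 28.0, 42.0, 86.0, -52.0, 104.0, 42.0] [0.0, 0.0]
[-31.0, 36.0, 39.0, 93.0, -55.0, 95.0, 53.0] [0.0, 0.0]
([0.65, 0.03, -0.24], [0.0, 0.71, -0.41])
([0.67, 0.06, -0.18], [0.0, 0.71, -0.42])
([0.68, 0.09, -0.12], [0.0, 0.7, -0.41])
([0.67, 0.14, -0.05], [0.0, 0.71, -0.42])
([0.67, 0.17, 0.01], [0.01, 0.71, -0.41])
([0.65, 0.2, 0.06], [-0.0, 0.71, -0.42])
([0.62, 0.25, 0.13], [-0.0, 0.71, -0.41])
([0.58, 0.27, 0.18], [-0.0, 0.7, -0.42])
([0.54, 0.3, 0.22], [-0.0, 0.71, -0.41])
([0.48, 0.32, 0.27], [-0.0, 0.71, -0.41])
([0.41, 0.34, 0.3], [0.0, 0.71, -0.42])
([0.36, 0.36, 0.33], [0.0, 0.71, -0.41])
c ((318.38763427734375, 173.32415771484375), (22.461671829223633, 39.29939270019531), 95.5308609008789) [0.4883 0.3163 0.012 ]
s ((209.4288330078125, 154.29049682617188), (22.533395767211914, 34.01714324951172), 86.95259094238281) [0.4754 0.3165 0.012 ]
```

View pics/out1.png

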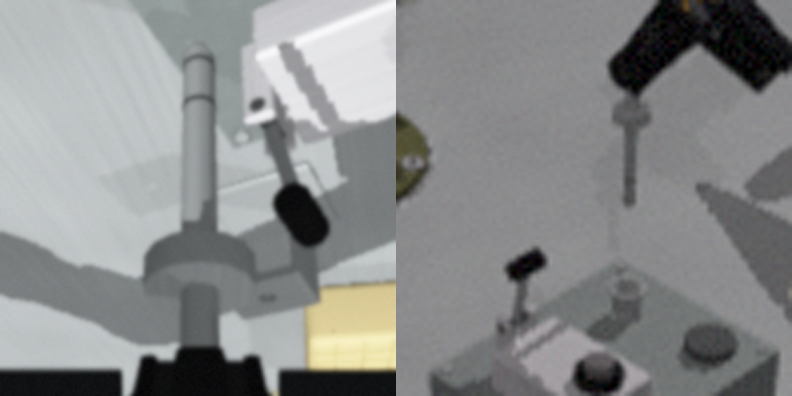

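Request:
carry_out --plan '[{"fingers":1,"dx":0.65,"dy":0.03,"dz":-0.24,"rx":0,"ry":0.71,"rz":-0.41},{"fingers":1,"dx":0.67,"dy":0.06,"dz":-0.18,"rx":0,"ry":0.71,"rz":-0.42},{"fingers":1,"dx":0.68,"dy":0.09,"dz":-0.12,"rx":0,"ry":0.7,"rz":-0.41},{"fingers":1,"dx":0.67,"dy":0.14,"dz":-0.05,"rx":0,"ry":0.71,"rz":-0.42},{"fingers":1,"dx":0.67,"dy":0.17,"dz":0.01,"rx":0,"ry":0.71,"rz":-0.41},{"fingers":1,"dx":0.65,"dy":0.2,"dz":0.06,"rx":0,"ry":0.71,"rz":-0.42}]'

```text
time_s: 30.52
tool_pos: [0.5099, 0.1281, 0.2603]
tool_rot: [-170.7, -0.2, 97.7]
force: [-0.6, -0.1, -1.4]
grip_width: 0.0113
```

Request:
carry_out --plan '[{"fingers":1,"dx":0.62,"dy":0.25,"dz":0.13,"rx":0,"ry":0.71,"rz":-0.41},{"fingers":1,"dx":0.58,"dy":0.27,"dz":0.18,"rx":0,"ry":0.7,"rz":-0.42},{"fingers":1,"dx":0.54,"dy":0.3,"dz":0.22,"rx":0,"ry":0.71,"rz":-0.41},{"fingers":1,"dx":0.48,"dy":0.32,"dz":0.27,"rx":0,"ry":0.71,"rz":-0.41},{"fingers":1,"dx":0.41,"dy":0.34,"dz":0.3,"rx":0,"ry":0.71,"rz":-0.42},{"fingers":1,"dx":0.36,"dy":0.36,"dz":0.33,"rx":0,"ry":0.71,"rz":-0.41},{"fingers":1,"dx":0,"dy":0,"dz":0,"rx":0,"ry":0,"rz":0},{"fingers":1,"dx":0,"dy":0,"dz":0,"rx":0,"ry":0,"rz":0}]'

```text
time_s: 31.52
tool_pos: [0.5311, 0.2391, 0.241]
tool_rot: [179.9, -44.9, 120.0]
force: [0.6, -0.7, -0.1]
grip_width: 0.0119
```

```bash
python3 - <<'E'
from kin import *
o=st(); o,W=wristcam('w17'); S=fixcam('scene','c17'); D=fixcam('side','s17')
p,A=cur(); g=p-.042*A[:,2]; tip=g+A@[.0884,0,.0884]; print('g',g.round(4),'tip',tip.round(4),[proj(c,tip).round(1) for c in(S,D,W)])
rows(p,A,*F(120,.12),6)
cv2.imwrite('pics/f1.png',np.hstack([cv2.resize(cv2.imread('pics/c17.png')[60:210,220:350],None,fx=3,fy=3,interpolation=cv2.INTER_CUBIC),cv2.resize(cv2.imread('pics/s17.png')[60:210,160:290],None,fx=3,fy=3,interpolation=cv2.INTER_CUBIC)]))
E
```

```text
{'time_s': 31.525, 'qpos': [-32.458, 27.2573, 41.5153, 86.2673, -51.7128, 104.0385, 41.892], 'tool_pos': [0.5311, 0.2391, 0.241], 'tool_rot': [179.9251, -44.8609, 119.992], 'force': [0.6241, -0.6585, -0.0896], 'grip_width': 0.0119}
g [0.5458 0.2141 0.2722] tip [0.4833 0.3224 0.272 ] [array([326.5, 109.4]), array([202.8,  91. ]), array([260.9,  77.1])]
([-0.6, -0.01, 0.6], [0.0, 0.0, 0.0])
([-0.59, -0.0, 0.6], [0.01, 0.0, 0.01])
([-0.6, -0.01, 0.6], [-0.0, 0.01, -0.0])
([-0.6, -0.0, 0.59], [0.0, -0.0, 0.0])
([-0.6, -0.01, 0.6], [0.0, -0.0, 0.01])
([-0.6, -0.0, 0.6], [0.01, 0.0, -0.0])
```

View pics/f1.png

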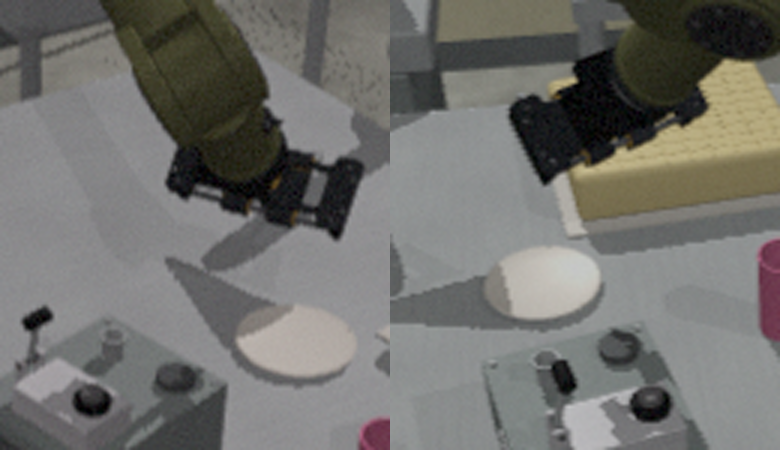

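View pics/w17.png

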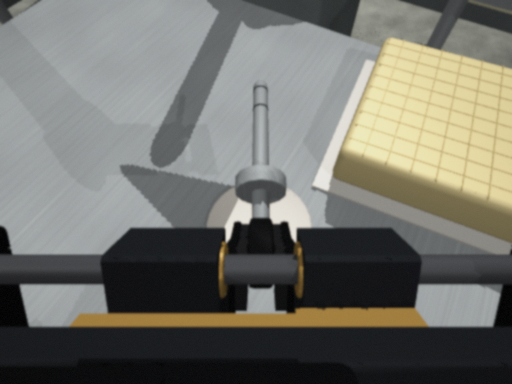

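Request:
carry_out --plan '[{"fingers":1,"dx":-0.3,"dy":0,"dz":0.3,"rx":0,"ry":0,"rz":0},{"fingers":1,"dx":-0.6,"dy":0,"dz":0.6,"rx":0,"ry":0,"rz":0},{"fingers":1,"dx":-0.6,"dy":0,"dz":0.6,"rx":0,"ry":0,"rz":0},{"fingers":1,"dx":-0.6,"dy":0,"dz":0.6,"rx":0,"ry":0,"rz":0},{"fingers":1,"dx":-0.6,"dy":0,"dz":0.6,"rx":0,"ry":0,"rz":0},{"fingers":1,"dx":-0.5,"dy":0,"dz":0.5,"rx":0,"ry":0,"rz":0},{"fingers":1,"dx":-0.3,"dy":0,"dz":0.3,"rx":0,"ry":0,"rz":0},{"fingers":1,"dx":0,"dy":0,"dz":0,"rx":0,"ry":0,"rz":0},{"fingers":1,"dx":0,"dy":0,"dz":0,"rx":0,"ry":0,"rz":0},{"fingers":1,"dx":0,"dy":0,"dz":0,"rx":0,"ry":0,"rz":0}]'

```text
time_s: 32.92
tool_pos: [0.5321, 0.2397, 0.0938]
tool_rot: [179.6, -44.9, 120.2]
force: [0.4, -0.0, -1.1]
grip_width: 0.0118
```

```bash
python3 - <<'E'
from kin import *
o=st(); o,W=wristcam('w18'); S=fixcam('scene','c18'); D=fixcam('side','s18')
p,A=cur(); g=p-.042*A[:,2]; tip=g+A@[.0884,0,.0884]; print('g',g.round(4),'tip',tip.round(4),[proj(c,tip).round(1) for c in(S,D,W)])
print(o['joint_velocities'].round(2))
cv2.imwrite('pics/f2.png',np.hstack([cv2.resize(cv2.imread('pics/c18.png')[90:240,220:365],None,fx=2.7,fy=3,interpolation=cv2.INTER_CUBIC),cv2.resize(cv2.imread('pics/s18.png')[80:230,165:310],None,fx=2.7,fy=3,interpolation=cv2.INTER_CUBIC)]))
E
```

```text
{'time_s': 32.925, 'qpos': [-30.6065, 35.9549, 38.8105, 93.1251, -54.9948, 94.6468, 52.8166], 'tool_pos': [0.5321, 0.2397, 0.0938], 'tool_rot': [179.6381, -44.9483, 120.2354], 'force': [0.3576, -0.0128, -1.0786], 'grip_width': 0.0118}
g [0.5466 0.2139 0.1232] tip [0.4841 0.3222 0.1231] [array([322. , 146.9]), array([208.3, 128.8]), array([260.3,  79.7])]
[-0.04 -0.02 -0.09  0.15  0.05 -0.13  0.03]
```

View pics/f2.png

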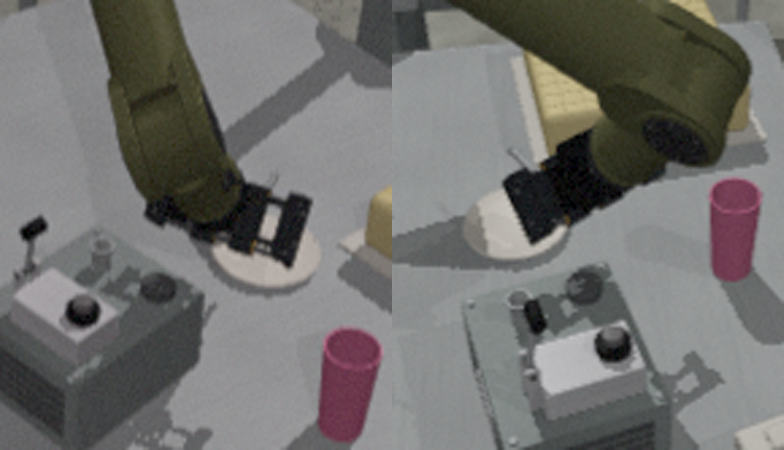

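View pics/w18.png

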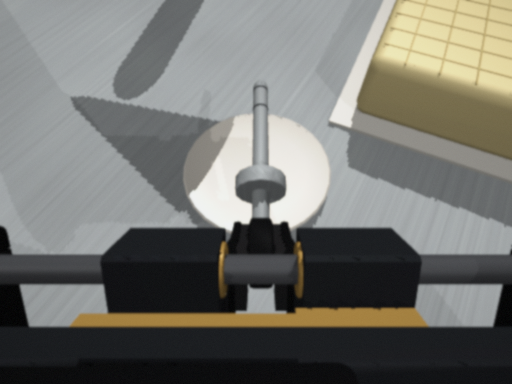

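```bash
python3 - <<'E'
from kin import *
o,W=pickle.load(open('w18.pkl','rb')); print('plate',plane(W,(257,174),.012).round(3))
o=st(); print(o['joint_velocities'].round(2)); print(ticket.sign_off())
E
```

```text
plate [0.486 0.314 0.012]
{'time_s': 33.075, 'qpos': [-30.6078, 35.9762, 38.8003, 93.1528, -54.9905, 94.6383, 52.8161], 'tool_pos': [0.5319, 0.2397, 0.0934], 'tool_rot': [179.698, -44.9587, 120.1906], 'force': [-0.3205, -0.1515, -1.1475], 'grip_width': 0.0116}
[ 0.    0.21 -0.11  0.19  0.04 -0.11  0.03]
the job is handed in; nothing more can be done
None
```

The job is done in the order asked and handed in at about 33 s.

**What I did**
- I pressed the test button to about 8 N, and the camera showed the lever dropped.
- I pinched the knob, lifted the lever past upright and let go. It was still up in every later picture.
- I gripped the rod's disc at a 45° slant and lifted it out of the stand. I lowered it down the tube until the collar sat on the mouth, with the disc centre at 174.9 mm (175 mm expected) and a push of about 11 N. Then I drew it right out.
- I turned the rod level over the plate and held it still there.

**Last checks**
- The rod axis is level to well under 1°. The tip is at about (0.484, 0.322, 0.123), roughly 8 mm from the plate's centre and 11 cm above its top.
- The grip is steady at about 11.7 mm and the rod has not slipped. The wrist reads only the rod's weight, and the joints are at rest.
- The rod is clear of the plate, stand and unit. The tumbler stands where it was. I did not go near the brush or knife, but I took no final measurement of them.

**What disagreed**
- The fingers end about 25 mm behind the reported TCP, as both the button contact and the cameras showed. I planned all the grasps with that offset.
- My camera estimates of the button's top came out at 145–149 mm, against the stated 157 mm.
- I read "level" as the rod lying horizontal.
- The two fixed cameras show little more than the rod's tip in the final pose. Their tip positions agree with the arm's own pose to about 2 pixels, so the levelness rests mainly on that pose and the wrist picture.

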